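Put away the pipetting kit

ROBOT

A 6-joint arm with a two-finger parallel gripper is mounted at the origin on the work surface. World frame = base frame: x ahead of the robot, y to its left, z up, the work surface at z = 0. Lengths are in m, angles in rad, forces in N, time in s.
With the tool pointing down it reaches from about 0.25 to 0.725 m from the base axis. Payload 4 kg.
Tool frame: the origin (TCP) lies between the finger pads; the fingertips stand 8 mm ahead of it and the grasp point (between the pads) lies 11 mm behind it; z points along the fingers, y is the direction in which the jaws open and shut (so a half turn about z gives the same grasp; the last joint's range is limited). The gripper opens to 85 mm and grips with 20 to 120 N. Pads are 22 mm wide; open, the fingers measure 114 mm over their backs; the gripper's body (76 mm by 85 mm) begins 54 mm behind the grasp point. The pads swing forward as they close: fully open they stand 13 mm farther back than shut.
Start: joints at [-1.139, 0.241, 0.005, 1.335, 0, 1.571], TCP at [0.209, -0.454, 0.239] pointing down, gripper open.
Joint ranges: [-2.72, 2.72], [-1.05, 1.87], [-1.09, 1.28], [-1.99, 2.15], [-1.42, 1.44], [-3.14, 3.14]. Speed limits (rad/s): [2.79, 2.79, 3.14, 3.14, 3.14, 3.14].

INTERFACE

Orientations are given as a unit quaternion [x, y, z, w].
In Python, from workcell import * gives the robot as it stands.
- The arm moves only by the tool send_rows, never from a script. Its argument "increments" is a list that holds one entry, the list of rows, each a list of 6 numbers: the shift along the tool's x, y, z in units of 50 mm (1.0 is 50 mm), then the turn, a rotation vector about the tool's x, y, z in units of 10 degrees (1.0 is 10 degrees). In form: [[[x, y, z, ax, ay, az], ...]]. A call has 1 to 8 rows; each row shifts and turns the commanded pose from where the row before left it, along the tool's axes as they then stand; what a row does not reach is not made up. A row lasts 1/8 s, in which the tool goes at most 62.5 mm and 10.7 degrees, less where a joint would pass 70% of its speed; a pose out of reach is approached as far as the arm can. A call with a number of a shift or a turn outside -1 to 1 is refused whole. A call with a gripper value outside its range is refused whole. "grip" is the closure, from 0 (fully open) to 1 (shut), set as the call begins (left out, the last holds). The fingers move at their own pace and stop on an object; the grip force is fixed at half the most. Time passes only in rows, so rows that do not move let the fingers close. It gives the time, the measured TCP pose, the force and the opening at its end, in the units of the state.
- get_obs(): the state, without advancing time (a new reading comes with each control period).
- camera(name): name is "scene" or "side" or "wrist"; returns a dict with "color" (400x640x3 uint8, red, green, blue), "z_map" (400x640 float32, m along the optical axis (not along the pixel's ray), 0 where there is no reading), "intrinsics" (3x3 intrinsics, pixels), "pose" (4x4, takes a point from camera to world coordinates); the wrist camera has in their place "mount" (4x4, takes a point from camera to tool coordinates, whose origin is the TCP and whose axes are the flange's). Camera axes: x right, y down, z forward; pixel columns grow to the right and rows downward; lengths in m; the calibration is good to about 2 mm. A picture is of the moment at which its call begins: read the wrist's pose just before it.
- job_done(): hands the job in, once; it reports no verdict.
The state is a dict: "clock": time; "joint_pos": joint angles; "joint_vel": joint speeds; "tau": joint torques, N m; "eef_pos": TCP position; "tool_rot": TCP orientation; "ft_force": force on the tool from outside, world axes, zero at the start; "ft_torque": the same for the moment, N m; "grip_width": finger opening in m.
Only numpy, scipy, OpenCV 4.12 (cv2) and the standard library are available. Lean on these libraries where they do the work, as an engineer would, in place of code of your own. Each camera call takes 0.05 s, during which the arm holds its last target.

TASK

Put away the pipetting kit: press the blue and the green pipette into the spring clips of their own colour on the rack until both ends snap fully home, with the tips pointing the same way as the yellow one that is already parked. Stack the orange-lidded tip box squarely on top of the two blue-lidded ones, edges flush and lying the same way. Leave the yellow pipette, the stack, the bottle and the jar where they are.

Things in the scene. Friction and masses are not known exactly. Their poses are not given: they have to be found in the camera images.
- pipette_blue: Pipette, 200 mm long, 110 g, along its own x: black flat-sided grip 70 x 24 x 24 mm centred on x = 0 with blue inlay; round grey necks 20 mm thick on both sides of it (x = 35 to 70, -35 to -66 mm); blue collar with a small hook on top (31 mm high) and blue button, ending at x = -85; thin white tip ending at +115. Origin: centre of the grip's underside, z up. Starts lying on the bench, on its grip.
- pipette_blue_mid (a point): Point on the long axis of the blue pipette at the middle of its grip (12 mm above the body's origin). Axes as the pipette's.
- pipette_blue_tip (a point): End of the thin tip of the blue pipette, 115 mm along +x from its mid point.
- pipette_green: Pipette, 200 mm long, 110 g, along its own x: black flat-sided grip 70 x 24 x 24 mm centred on x = 0 with green inlay; round grey necks 20 mm thick on both sides of it (x = 35 to 70, -35 to -66 mm); green collar with a small hook on top (31 mm high) and green button, ending at x = -85; thin white tip ending at +115. Origin: centre of the grip's underside, z up. Starts lying on the bench, on its grip.
- pipette_green_mid (a point): Point on the long axis of the green pipette at the middle of its grip (12 mm above the body's origin). Axes as the pipette's.
- pipette_green_tip (a point): End of the thin tip of the green pipette, 115 mm along +x from its mid point.
- pipette_yellow: Pipette, 200 mm long, 110 g, along its own x: black flat-sided grip 70 x 24 x 24 mm centred on x = 0 with yellow inlay; round grey necks 20 mm thick on both sides of it (x = 35 to 70, -35 to -66 mm); yellow collar with a small hook on top (31 mm high) and yellow button, ending at x = -85; thin white tip ending at +115. Origin: centre of the grip's underside, z up. Already parked in the yellow clips; leave it there.
- pipette_yellow_mid (a point): Point on the long axis of the yellow pipette at the middle of its grip (12 mm above the body's origin). Axes as the pipette's.
- pipette_yellow_tip (a point): End of the thin tip of the yellow pipette, 115 mm along +x from its mid point.
- rack: Fixed rack: grey base 190 x 270 x 10 mm, two aluminium rails along y at x = -52 and 52 mm, 20 wide, tops 32 mm above the bench; on each, white spring clips opening upwards, 14 mm long in x, at y = -80 (blue), 0 (green), 80 (yellow); colour patches on the base. A pipette lies across, a neck in each clip, grip in the free space between the rails, tip to +x. Origin: centre of the base's underside.
- clip_blue (a point): Where the blue pipette's mid point lies when fully home, midway between the rails, 50 mm above the bench; axes as the rack's. The clips' sprung lips stand 16 mm apart, so a 20 mm neck rests on them about 14 mm too high until the pipette is pressed straight down with about 10 to 15 N; they spread, then snap over the necks and hold them down on the clips' floors.
- clip_green (a point): Where the green pipette's mid point lies when fully home, midway between the rails, 50 mm above the bench; axes as the rack's. The clips' sprung lips stand 16 mm apart, so a 20 mm neck rests on them about 14 mm too high until the pipette is pressed straight down with about 10 to 15 N; they spread, then snap over the necks and hold them down on the clips' floors.
- clip_yellow (a point): Where the yellow pipette's mid point lies when fully home, midway between the rails, 50 mm above the bench; axes as the rack's. The clips' sprung lips stand 16 mm apart, so a 20 mm neck rests on them about 14 mm too high until the pipette is pressed straight down with about 10 to 15 N; they spread, then snap over the necks and hold them down on the clips' floors.
- tip_box: Loose closed tip box 116 x 60 x 45 mm (x, y, z; flat top and bottom), 160 g, white with an orange lid. Origin: centre of its underside, z up. Starts alone on the bench.
- stack_bottom: Lower box of the stack: closed tip box 116 x 60 x 45 mm (x, y, z; flat top and bottom), 160 g, white with a blue lid. Origin: centre of its underside, z up. Loose, on the bench.
- stack_top: Upper box of the stack: closed tip box 116 x 60 x 45 mm (x, y, z; flat top and bottom), 160 g, white with a blue lid. Origin: centre of its underside, z up. Loose, resting squarely on the lower one; its top is 90 mm above the bench.
- media_bottle: Bystander: clear glass bottle with blue cap, 72 mm in diameter, 125 mm high, 0.5 kg; origin at the centre of its underside.
- jar: Bystander: amber jar with white cap, 60 mm in diameter, 75 mm high, 0.2 kg; origin at the centre of its underside.

How it is judged:
At the end, for the whole second after the job is handed in: Each pipette at rest home in its own clips, tips to the rack's +x: mid within 12 mm along, 4 mm across, 3.5 mm in height of the clip point, axis within 0.06 rad. Orange-lidded box at rest on the two blue-lidded: each within 8 mm in x and y, 3 mm in height, 0.1 rad turned, 0.05 rad level (x of pipette_blue_mid in the frame of clip_blue between -0.012 and 0.012 m and y of pipette_blue_mid in the frame of clip_blue between -0.004 and 0.004 m and z of pipette_blue_mid in the frame of clip_blue between -0.0035 and 0.0035 m and angle between the x axis of each of pipette_blue, pipette_green, pipette_yellow and the x axis of rack, either way round below 0.06 rad and x of pipette_blue_tip in the frame of clip_blue above 0 m and linear speed of each of pipette_blue, pipette_green, pipette_yellow, tip_box below 0.02 m/s and x of pipette_green_mid in the frame of clip_green between -0.012 and 0.012 m and y of pipette_green_mid in the frame of clip_green between -0.004 and 0.004 m and z of pipette_green_mid in the frame of clip_green between -0.0035 and 0.0035 m and x of pipette_green_tip in the frame of clip_green above 0 m and x of pipette_yellow_mid in the frame of clip_yellow between -0.012 and 0.012 m and y of pipette_yellow_mid in the frame of clip_yellow between -0.004 and 0.004 m and z of pipette_yellow_mid in the frame of clip_yellow between -0.0035 and 0.0035 m and x of pipette_yellow_tip in the frame of clip_yellow above 0 m and x of tip_box in the frame of stack_top between -0.008 and 0.008 m and y of tip_box in the frame of stack_top between -0.008 and 0.008 m and z of tip_box in the frame of stack_top between 0.042 and 0.048 m and angle between the x axis of tip_box and the x axis of stack_top, either way round below 0.1 rad and angle between the z axis of tip_box and the z axis of stack_top, either way round below 0.05 rad and x of stack_top in the frame of stack_bottom between -0.008 and 0.008 m and y of stack_top in the frame of stack_bottom between -0.008 and 0.008 m and z of stack_top in the frame of stack_bottom between 0.042 and 0.048 m and angle between the x axis of stack_top and the x axis of stack_bottom, either way round below 0.1 rad and angle between the z axis of stack_top and the z axis of stack_bottom, either way round below 0.05 rad); the robot touches nothing.
It fails at once if the bottle was shifted by more than 30 mm or tipped over (distance of media_bottle from where it was at the start of the episode above 0.03 m or angle between media_bottle's own z axis and vertical above 0.3 rad).
It fails at once if the jar was shifted by more than 30 mm or tipped over (distance of jar from where it was at the start of the episode above 0.03 m or angle between jar's own z axis and vertical above 0.3 rad).
It fails at once if a box of the stack was shifted by more than 30 mm or tipped over (distance of any of stack_bottom, stack_top from where it was at the start of the episode above 0.03 m or angle between any of stack_bottom, stack_top's own z axis and vertical above 0.3 rad).
It fails at once if the yellow pipette was pulled out of its clips or shifted by more than 20 mm (distance of pipette_yellow from where it was at the start of the episode above 0.02 m).
It also fails if it takes over 70 s, if anything falls off the work surface, if the arm or the gripper's body presses on something with over 40 N, if the wrist force passes 120 N, or if a joint passes its speed limit or range.

## Working session

There is one attempt and no reset: what is moved stays moved. The work goes in short steps, Python scripts to look and compute and a tool call to move; the robot and the scene stay as the last step left them, time stands still between calls to the robot, and variables do not carry over. Pictures are saved under pics/ and viewed, and the job is handed in when it is done.

Besides the shell and the picture viewer there is one more tool, called after "Call:" by a JSON object that holds its "op" and its "data". send_rows: Moves the arm, as the interface text tells. Its arguments: {"type":"object","properties":{"increments":{"type":"array"},"grip":{"type":"number"}},"required":["increments"]}

```bash
mkdir -p pics; ls; python3 - <<'E'
from workcell import *
import cv2,numpy as np
o=get_obs();print(o)
for n in("scene","side"):
    c=camera(n);cv2.imwrite(f"pics/{n}0.png",c["color"][:,:,::-1]);np.savez(f"{n}0.npz",**c)
    print(n,c["intrinsics"],c["pose"])
E
```

```text
pics
{'clock': 0.0, 'joint_pos': array([-1.13897502e+00,  2.41419553e-01,  3.75216323e-03,  1.33517269e+00,
        1.30787056e-05,  1.57082921e+00]), 'joint_vel': array([ 1.95351987e-03,  4.79707658e-04, -4.96580094e-04, -1.12287229e-03,
        6.78916068e-05, -1.57659097e-04]), 'tau': array([-2.51208667e-04, -3.72320795e+01,  2.52405882e+01,  1.69014267e-02,
       -1.55149587e-05,  7.18395711e-06]), 'eef_pos': array([ 0.20901879, -0.45356374,  0.23842029]), 'tool_rot': array([ 9.76784717e-01,  2.14220850e-01, -2.12553039e-04, -9.99549288e-04]), 'ft_force': array([-0.43817112,  0.2954211 ,  0.01705942]), 'ft_torque': array([-0.01844278,  0.0335406 ,  0.00303114]), 'grip_width': 0.08535916461055387}
scene [[403.34765264   0.         321.9022618 ]
 [  0.         403.34765264 199.03741515]
 [  0.           0.           1.        ]] [[-0.84219721  0.39760461 -0.36416265  0.98384134]
 [ 0.53905723  0.60714993 -0.58376902  0.70339572]
 [-0.01100793 -0.68795315 -0.72567162  0.89879332]
 [ 0.          0.          0.          1.        ]]
side [[440.62133346   0.         316.86264274]
 [  0.         440.62133346 193.38846811]
 [  0.           0.           1.        ]] [[-0.99555357 -0.03653632  0.08682275  0.45173436]
 [-0.09320199  0.51568841 -0.85169176  0.99998998]
 [-0.01365581 -0.85599682 -0.5168007   0.64495993]
 [ 0.          0.          0.          1.        ]]
```

View pics/scene0.png

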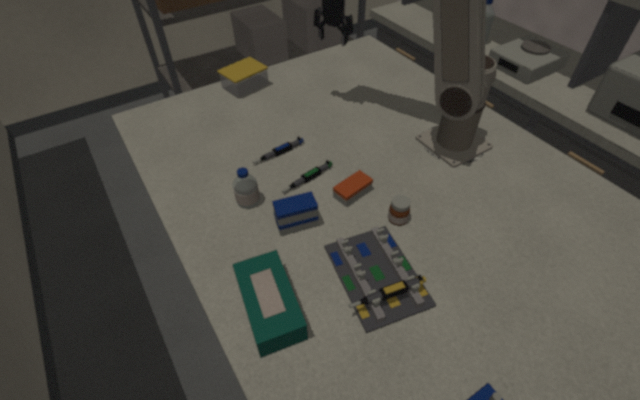

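View pics/side0.png

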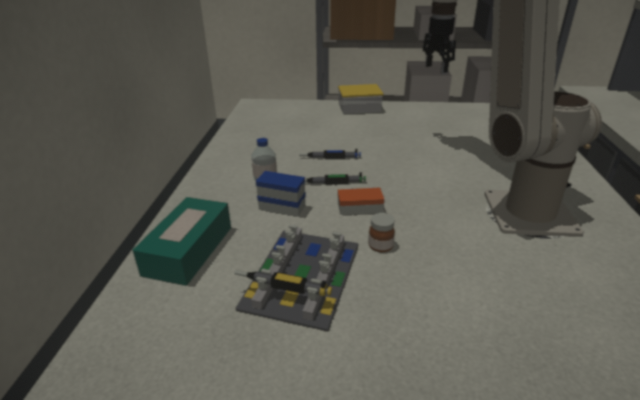

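The scene picture shows the blue pipette at about (280,150), green at (308,176), the orange-lidded box at (353,187), the stack at (296,210), the rack at (380,275), the bottle at (246,188) and the jar at (400,210). All tips point away from the robot. Next I'll measure by colour mask plus depth.

```bash
cat > h.py <<'E'
import numpy as np,cv2
def cloud(c):
    z=c["z_map"];K=c["intrinsics"];v,u=np.mgrid[0:z.shape[0],0:z.shape[1]]
    P=np.stack([(u-K[0,2])/K[0,0]*z,(v-K[1,2])/K[1,1]*z,z],-1)
    T=c["pose"];W=P@T[:3,:3].T+T[:3,3];W[z<=0]=np.nan;return W
def ray(c,u,v,h):
    K=c["intrinsics"];T=c["pose"];d=T[:3,:3]@np.array([(u-K[0,2])/K[0,0],(v-K[1,2])/K[1,1],1]);o=T[:3,3]
    return o+d*(h-o[2])/d[2]
E
python3 - <<'E'
from h import *
for n in("scene","side"):
    c=dict(np.load(n+"0.npz"));W=cloud(c)
    col=c["color"];
    # ortho top view 1mm... 1.5mm/px: x 0.1..0.85 down, y -0.55..0.45
    s=1.25e-3
    H=np.zeros((600,760,3),np.uint8);Z=np.full((600,760),-1.)
    ok=np.isfinite(W[...,2])
    big=cv2.resize(col,None,fx=3,fy=3,interpolation=cv2.INTER_LINEAR)
    c2=dict(c);c2["z_map"]=cv2.resize(c["z_map"],None,fx=3,fy=3,interpolation=cv2.INTER_LINEAR)
    K=c["intrinsics"].copy();K[:2]*=3;K[0,2]+=1;K[1,2]+=1;c2["intrinsics"]=K
    W=cloud(c2)
    r=((0.85-W[...,0])/s);q=((0.45-W[...,1])/s)
    m=np.isfinite(r)&(r>=0)&(r<600)&(q>=0)&(q<760)&(W[...,2]<.2)
    idx=np.where(m.ravel())[0];zz=W[...,2].ravel()[idx];idx=idx[np.argsort(zz)]
    H[r.ravel()[idx].astype(int),q.ravel()[idx].astype(int)]=np.clip(big.reshape(-1,3)[idx].astype(float)*1.7,0,255)
    cv2.imwrite(f"pics/top_{n}.png",H[:,:,::-1])
E
```

```text
(no output)
```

View pics/top_scene.png

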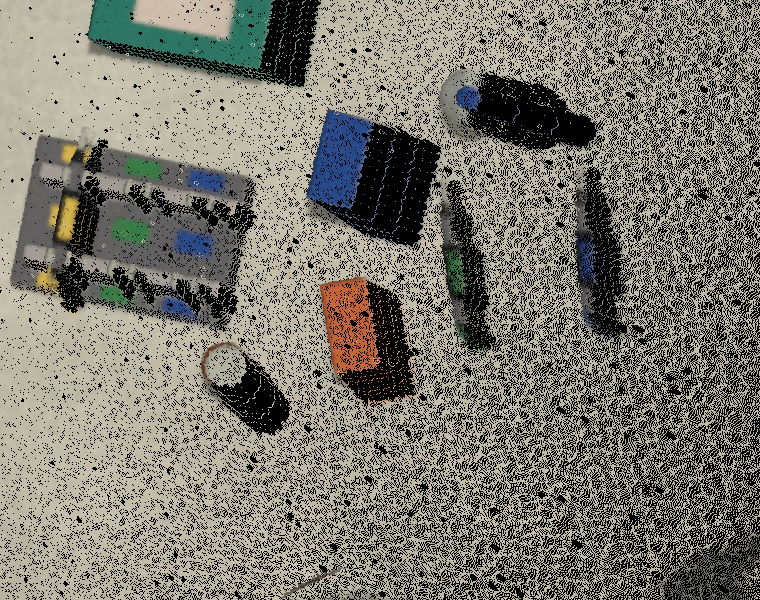

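View pics/top_side.png

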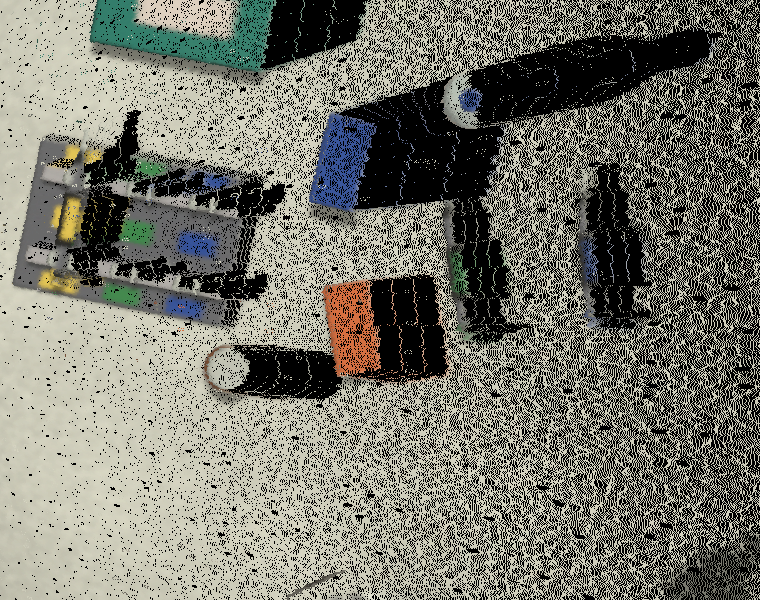

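The top views (1.25 mm/px) show the rack centre near (133,230), the stack at (343,160), orange at (365,330), green grip at (455,270) and blue grip at (587,260). Now the numbers.

```bash
python3 - <<'E'
from h import *
for n in("scene","side"):
    c=dict(np.load(n+"0.npz"));W=cloud(c);hsv=cv2.cvtColor(c["color"],cv2.COLOR_RGB2HSV)
    h,s,v=[hsv[...,i].astype(int) for i in range(3)];X,Y,Z=W[...,0],W[...,1],W[...,2]
    def rect(name,m,h0):
        m=cv2.morphologyEx(m.astype(np.uint8),cv2.MORPH_OPEN,np.ones((2,2)))
        k,l,st,_=cv2.connectedComponentsWithStats(m)
        if k<2: print(name,'none');return
        i=1+np.argmax(st[1:,4]);vs,us=np.where(l==i)
        p=np.array([ray(c,a,b,h0)[:2] for a,b in zip(us,vs)])
        (cx,cy),(w,hh),a=cv2.minAreaRect((p*1000).astype(np.float32))
        if w<hh: a+=90;w,hh=hh,w
        a=(a+90)%180-90
        print(n,name,len(us),"c",round(cx),round(cy),"size",round(w),round(hh),"ang %.1f"%a,"zmed %.3f"%np.nanmedian(Z[l==i]))
    blue=(h>100)&(h<125)&(s>120);grn=(h>50)&(h<80)&(s>80);org=((h<14)|(h>174))&(s>150);yel=(h>18)&(h<32)&(s>130)
    reg=lambda x0,x1,y0,y1:(X>x0)&(X<x1)&(Y>y0)&(Y<y1)
    rect("orange top",org&(Z>.039)&reg(.3,.6,-.15,.12),.045)
    rect("stack top",blue&(Z>.083)&reg(.5,.8,-.1,.12),.09)
    rect("bluepip inlay",blue&reg(.4,.65,-.35,-.2),.024)
    rect("greenpip inlay",grn&reg(.4,.65,-.2,-.05),.024)
    rect("yelpip inlay",yel&(Z>.045)&reg(.4,.7,.3,.45),.062)
    # whole pipettes by height above bench
    for nm,r in (("bluepip",reg(.4,.65,-.35,-.2)),("greenpip",reg(.4,.65,-.19,-.05))):
        m=r&(Z>.010)&(Z<.05);p=np.c_[X[m],Y[m]].astype(np.float32);f=cv2.fitLine(p,cv2.DIST_HUBER,0,.01,.01).ravel()
        t=(p-f[2:])@f[:2];print(nm,f,"ends",f[2:]+f[:2]*t.min(),f[2:]+f[:2]*t.max(),np.degrees(np.arctan2(f[1],f[0])),np.nanmax(Z[m]))
    # rack colour patches on base z=.010
    for nm,mk in(("b",blue),("g",grn),("y",yel)):
        m=(mk&reg(.4,.72,.12,.45)&(Z<.02)).astype(np.uint8);k,l,st,ce=cv2.connectedComponentsWithStats(m)
        for i in range(1,k):
            if st[i,4]>12:print(n,"patch",nm,st[i,4],np.round(ray(c,*ce[i],.010)[:2],4))
E
```

```text
scene orange top 522 c 444 21 size 118 60 ang 9.8 zmed 0.044
scene stack top 665 c 651 33 size 112 62 ang -13.8 zmed 0.089
scene bluepip inlay 45 c 526 -274 size 50 16 ang 3.1 zmed 0.023
scene greenpip inlay 66 c 509 -113 size 53 18 ang 6.3 zmed 0.023
scene yelpip inlay 165 c 576 370 size 55 20 ang -11.6 zmed 0.062
bluepip [ 0.9980387   0.06259992  0.55010766 -0.27797002] ends [ 0.44125086 -0.28479785] [ 0.6426047  -0.27216834] 3.5890577 0.032355950096288666
greenpip [ 0.9911896   0.13245052  0.522422   -0.11530166] ends [ 0.42624882 -0.12815307] [ 0.62750167 -0.1012601 ] 7.611222 0.03323422895552586
scene patch b 47 [0.4659 0.2291]
scene patch b 110 [0.5449 0.2081]
scene patch b 90 [0.6233 0.1921]
scene patch g 58 [0.4815 0.3085]
scene patch g 138 [0.5609 0.2867]
scene patch g 115 [0.6394 0.2707]
scene patch y 52 [0.4981 0.3907]
scene patch y 86 [0.5789 0.3748]
scene patch y 101 [0.6558 0.3537]
side orange top 539 c 436 18 size 111 63 ang 8.7 zmed 0.046
side stack top 551 c 643 33 size 115 67 ang -14.6 zmed 0.091
bluepip inlay none
side greenpip inlay 42 c 505 -119 size 44 12 ang 3.9 zmed 0.025
side yelpip inlay 183 c 573 363 size 54 19 ang -11.3 zmed 0.063
bluepip [ 0.99865836  0.05178284  0.55102605 -0.2802349 ] ends [ 0.44097087 -0.28594154] [ 0.63837457 -0.27570567] 2.9682655 0.035077912019187085
greenpip [ 0.9902396   0.13937528  0.5147507  -0.11588572] ends [ 0.4245605  -0.12857991] [ 0.59828746 -0.104128  ] 8.011698 0.03412086909052925
side patch b 30 [0.623  0.1772]
side patch b 115 [0.5443 0.203 ]
side patch b 91 [0.4658 0.218 ]
side patch g 62 [0.6395 0.2594]
side patch g 133 [0.5593 0.2772]
side patch g 128 [0.4814 0.2962]
side patch y 98 [0.6568 0.3442]
side patch y 166 [0.5765 0.3625]
side patch y 152 [0.4971 0.3756]
```

```bash
cat >> h.py <<'E'
def Rq(q):
    from scipy.spatial.transform import Rotation as R
    return R.from_quat(q)
def plan(o,target,heading):
    """remaining turn about tool z (deg) and tilt, and shift in units after the turn"""
    from scipy.spatial.transform import Rotation as R
    Rt=R.from_euler('z',heading,degrees=True)*R.from_euler('x',180,degrees=True)
    R0=Rq(o["tool_rot"]);rv=np.degrees((R0.inv()*Rt).as_rotvec())/10
    d=np.array(target)-o["eef_pos"]
    print("t",round(o["clock"],2),"pos",np.round(o["eef_pos"],4),"head %.2f"%np.degrees(np.arctan2(*R0.as_matrix()[[1,0],0])),"F",np.round(o["ft_force"],1),"w",round(o["grip_width"],4))
    print("turn units",np.round(rv,3),"then shift units (target frame)",np.round(Rt.inv().apply(d)/.05,3))
def wrist(get_obs,camera,name):
    o=get_obs();c=camera("wrist");T=np.eye(4);T[:3,:3]=Rq(o["tool_rot"]).as_matrix();T[:3,3]=o["eef_pos"]
    c["pose"]=T@c["mount"];np.savez(name+".npz",**{k:c[k] for k in("color","z_map","intrinsics","pose")})
    cv2.imwrite("pics/"+name+".png",np.clip(c["color"][:,:,::-1]*1.5,0,255).astype(np.uint8));return c
E
python3 - <<'E'
from workcell import *
from h import *
c=wrist(get_obs,camera,"w0");print(np.round(c["mount"],4),c["intrinsics"])
plan(get_obs(),[.526,-.278,.2],3.3)
E
```

```text
[[ 0.000e+00 -9.451e-01 -3.268e-01  8.430e-02]
 [ 1.000e+00  1.000e-04 -4.000e-04 -7.000e-04]
 [ 5.000e-04 -3.268e-01  9.451e-01 -1.352e-01]
 [ 0.000e+00  0.000e+00  0.000e+00  1.000e+00]] [[294.81779741   0.         316.52988018]
 [  0.         294.81779741 205.16791251]
 [  0.           0.           1.        ]]
t 0.15 pos [ 0.2091 -0.4537  0.2386] head 24.74 F [-0.5  0.1 -0.1] w 0.0859
turn units [-9.000e-03  2.000e-03  2.144e+00] then shift units (target frame) [ 6.531 -3.143  0.772]
```

View pics/w0.png

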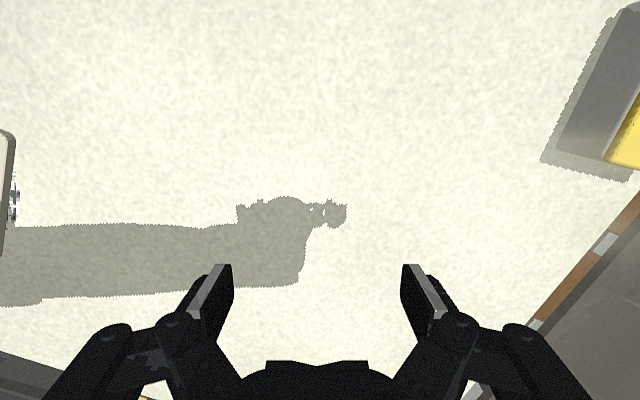

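The wrist view shows only bench and the two fingers, at (210,290) and (425,290). I'll go to the blue pipette.

Call:
{"op": "send_rows", "data": {"increments": [[[0,0,0,0,0,1],[0,0,0,0,0,1],[0,0,0,0,0,0.14],[1,-0.5,0,0,0,0],[1,-0.5,0.15,0,0,0],[1,-0.5,0.15,0,0,0],[1,-0.5,0.15,0,0,0],[1,-0.5,0.15,0,0,0]]], "grip": 0.3}}

```text
clock: 1.15
eef_pos: [0.4529, -0.3137, 0.209]
tool_rot: [1.0, 0.03, -0.0, 0.0]
ft_force: [0.9, -0.2, 0.2]
grip_width: 0.0597
```

Call:
{"op": "send_rows", "data": {"increments": [[[1,-0.5,0.15,0,0,0],[0.53,-0.14,0,0,0,0],[0,0,0,0,0,0],[0,0,0,0,0,0]]]}}

```text
clock: 1.65
eef_pos: [0.5253, -0.2785, 0.2015]
tool_rot: [1.0, 0.03, -0.001, -0.0]
ft_force: [-0.1, -0.0, 0.4]
grip_width: 0.0599
```

```bash
cat > pip.py <<'E'
from h import *
def pip(c,colr,h0=.024):
    W=cloud(c);hsv=cv2.cvtColor(c["color"],cv2.COLOR_RGB2HSV)
    h,s,v=[hsv[...,i].astype(int) for i in range(3)];Z=W[...,2]
    rng={"blue":(100,125),"green":(45,85),"yellow":(18,34)}[colr]
    m=((h>rng[0])&(h<rng[1])&(s>110)).astype(np.uint8)
    k,l,st,ce=cv2.connectedComponentsWithStats(m)
    for i in range(1,k):
        if st[i,4]<80: continue
        vs,us=np.where(l==i);p=np.array([ray(c,a,b,h0)[:2] for a,b in zip(us,vs)])
        (cx,cy),(w,hh),a=cv2.minAreaRect((p*1000).astype(np.float32))
        if w<hh:a+=90;w,hh=hh,w
        print(colr,st[i],"c %.1f %.1f size %.0f %.0f ang %.1f zmed %.4f"%(cx,cy,w,hh,(a+90)%180-90,np.nanmedian(Z[l==i])))
E
python3 - <<'E'
from workcell import *
from pip import *
o=get_obs();c=wrist(get_obs,camera,"w1");plan(o,[.526,-.278,.2],3.3);pip(c,"blue")
E
```

```text
t 1.65 pos [ 0.5253 -0.2785  0.2015] head 3.38 F [-0.1 -0.   0.4] w 0.0599
turn units [-0.002  0.007  0.008] then shift units (target frame) [ 0.015 -0.009  0.03 ]
blue [  14    0   21  112 2035] c 633.0 8.6 size 104 17 ang -13.5 zmed 0.0393
blue [318 162  15  45 663] c 525.4 -287.1 size 50 16 ang 3.5 zmed 0.0253
blue [316 234  18  18 118] c 455.1 -291.2 size 22 20 ang 3.4 zmed 0.0202
```

View pics/w1.png

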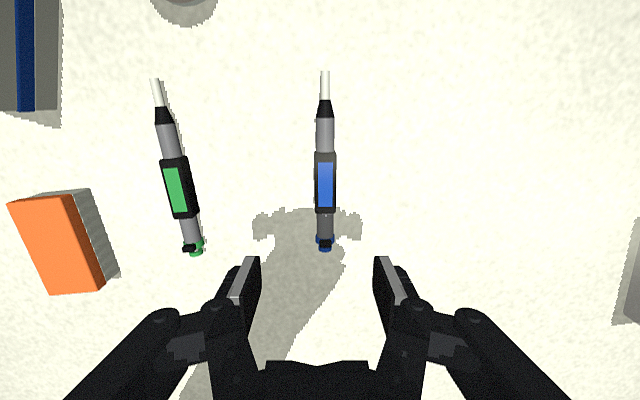

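The wrist view shows the blue pipette's inlay at (325,185), about 9 mm right of the finger mid-plane. So the wrist camera puts it at y = -0.287, and I take that over the oblique views. I'll go down and re-check up close.

Call:
{"op": "send_rows", "data": {"increments": [[[0,0.17,0.5,0,0,0.01],[0,0,1,0,0,0],[0,0,1,0,0,0],[0,0,0.1,0,0,0],[0,0,0,0,0,0]]]}}

```text
clock: 2.33
eef_pos: [0.5266, -0.2878, 0.0731]
tool_rot: [1.0, 0.028, 0.0, 0.0]
ft_force: [1.0, -0.3, 0.5]
grip_width: 0.0597
```

```bash
python3 - <<'E'
from workcell import *
from pip import *
o=get_obs();c=wrist(get_obs,camera,"w2");plan(o,[.5254,-.287,.010],3.5);pip(c,"blue")
E
```

```text
t 2.33 pos [ 0.5266 -0.2878  0.0731] head 3.18 F [ 1.  -0.3  0.5] w 0.0597
turn units [ 0.004 -0.005 -0.032] then shift units (target frame) [-0.022 -0.017  1.263]
blue [ 304  200   25   69 1650] c 525.0 -286.9 size 51 16 ang 3.9 zmed 0.0253
blue [304 301  28  24 163] c 460.8 -291.4 size 21 20 ang 4.1 zmed 0.0199
```

View pics/w2.png

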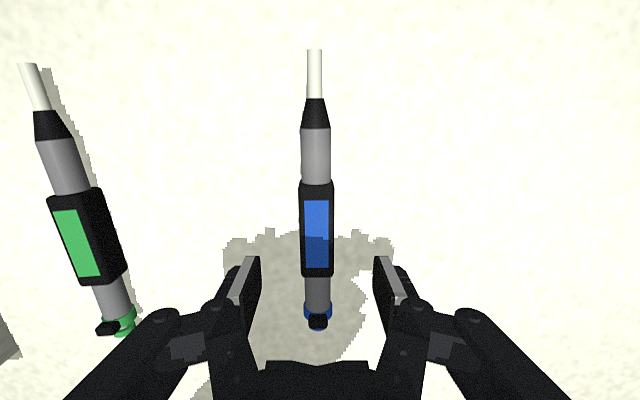

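The close view confirms it: inlay at (317,233), centred between the fingers. I'll go down and grip.

Call:
{"op": "send_rows", "data": {"increments": [[[-0.03,-0.02,0.6,0,0,-0.05],[0,0,0.5,0,0,0],[0,0,0.12,0,0,0],[0,0,0,0,0,0]]]}}

```text
clock: 2.88
eef_pos: [0.5261, -0.2866, 0.0125]
tool_rot: [0.999, 0.033, 0.001, 0.001]
ft_force: [0.2, -0.9, 0.1]
grip_width: 0.0599
```

Call:
{"op": "send_rows", "data": {"increments": [[[0,0,0,0,0,0],[0,0,0,0,0,0],[0,0,0,0,0,0],[0,0,0,0,0,0],[0,0,0,0,0,0]]], "grip": 1}}

```text
clock: 3.5
eef_pos: [0.526, -0.2866, 0.0124]
tool_rot: [0.999, 0.033, 0.001, 0.001]
ft_force: [0.1, -0.1, 5.4]
grip_width: 0.0227
```

```bash
python3 - <<'E'
from workcell import *
from pip import *
o=get_obs();plan(o,[.545,.208,.2],-11.5)
E
```

```text
t 3.5 pos [ 0.526  -0.2866  0.0124] head 3.74 F [ 0.1 -0.1  5.4] w 0.0227
turn units [ 0.008 -0.015  1.524] then shift units (target frame) [-1.6   -9.768 -3.753]
```

Call:
{"op": "send_rows", "data": {"increments": [[[0,0,-0.3,0,0,0],[0,0,-1,0,0,0],[0,0,-1,0,0,0.5],[0,0,-1,0,0,1],[-0.16,-0.8,-0.4,0,0,0],[-0.16,-1,0,0,0,0],[-0.16,-1,0,0,0,0],[-0.16,-1,0,0,0,0]]]}}

```text
clock: 4.5
eef_pos: [0.5291, -0.0975, 0.1964]
tool_rot: [0.996, -0.093, 0.0, -0.003]
ft_force: [0.5, 0.1, -1.7]
grip_width: 0.0228
```

Call:
{"op": "send_rows", "data": {"increments": [[[-0.16,-1,0,0,0,0],[-0.16,-1,0,0,0,0],[-0.16,-1,0,0,0,0],[-0.16,-1,0,0,0,0],[-0.16,-1,0,0,0,0],[-0.16,-1,0,0,0,0],[0,0,0,0,0,0],[0,0,0,0,0,0]]]}}

```text
clock: 5.5
eef_pos: [0.5014, 0.0523, 0.2124]
tool_rot: [0.998, 0.016, -0.002, -0.062]
ft_force: [0.2, -0.2, -0.7]
grip_width: 0.0226
```

```bash
python3 - <<'E'
from workcell import *
from pip import *
o=get_obs();c=wrist(get_obs,camera,"w3");plan(o,[.545,.208,.2],-11.5)
for k in("blue","green","yellow"):pip(c,k,.010)
E
```

```text
t 5.5 pos [0.5014 0.0523 0.2124] head 1.83 F [ 0.2 -0.2 -0.7] w 0.0226
turn units [-0.711  0.093  1.331] then shift units (target frame) [ 0.233 -3.224  0.249]
blue [ 328    0  106  106 7856] c 640.2 22.9 size 99 78 ang -13.6 zmed 0.0906
blue [196  48  42  29 796] c 623.1 192.0 size 45 20 ang 78.6 zmed 0.0120
blue [191 120  38  31 809] c 544.4 207.6 size 45 26 ang 78.7 zmed 0.0119
blue [186 188  35  22 365] c 465.1 223.5 size 45 19 ang 78.8 zmed 0.0120
blue [ 299  240   36   90 3029] c 349.6 74.0 size 144 46 ang 1.8 zmed 0.2253
green [128  30  39  29 759] c 638.8 270.3 size 44 20 ang 78.6 zmed 0.0120
green [128 104  36  31 768] c 560.1 285.9 size 44 26 ang 78.6 zmed 0.0120
green [127 175  34  19 381] c 481.0 302.2 size 45 19 ang 79.0 zmed 0.0121
yellow [ 59  13  39  30 773] c 654.5 349.5 size 45 20 ang 78.5 zmed 0.0120
yellow [ 28  74  21  56 797] c 574.1 424.7 size 61 21 ang -11.3 zmed 0.0634
yellow [ 68  88  32  31 708] c 575.3 362.7 size 40 27 ang 78.5 zmed 0.0121
yellow [ 47 158  55  22 660] c 493.4 399.9 size 83 27 ang -85.1 zmed 0.0126
```

View pics/w3.png

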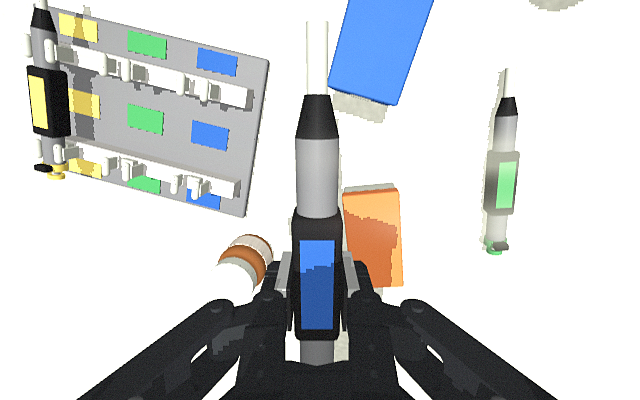

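```bash
python3 - <<'E'
from workcell import *
o=get_obs();print(o["joint_pos"].round(3),o["joint_vel"].round(3),o["eef_pos"],o["tool_rot"],o["clock"])
E
```

```text
[ 0.03   0.262 -0.043  1.267  0.125  3.141] [-0.011  0.004 -0.001  0.002  0.002 -0.001] [0.50144128 0.05208594 0.21227987] [ 0.99792843  0.01559816 -0.00199002 -0.0623826 ] 5.55
```

Call:
{"op": "send_rows", "data": {"increments": [[[0,0,0,0,0,0]]]}}

```text
clock: 5.68
eef_pos: [0.5015, 0.0518, 0.2121]
tool_rot: [0.998, 0.015, -0.002, -0.062]
ft_force: [-0.2, -0.3, -0.9]
grip_width: 0.0228
```

```bash
python3 - <<'E'
from workcell import *
from h import *
o=get_obs();print(o["joint_pos"].round(3),o["joint_vel"].round(3),o["clock"]);plan(o,[.544,.208,.2],-11.4)
E
```

```text
[ 0.03   0.263 -0.043  1.267  0.125  3.141] [-0.002  0.001  0.001  0.001  0.001 -0.   ] 5.675
t 5.67 pos [0.5015 0.0518 0.2121] head 1.76 F [-0.2 -0.3 -0.9] w 0.0228
turn units [-0.712  0.096  1.314] then shift units (target frame) [ 0.217 -3.23   0.243]
```

The wrist picture shows the rack's patches clearly: blue (209,135), green (145,120), yellow (84,103). The last joint stopped at its limit of 3.14. From geometry, heading = j1 − j6 + 180°, so this grasp cannot reach the rack heading of -11.4°. I'll put the pipette back down in free space and regrasp it with the hand turned half round.

```bash
python3 - <<'E'
from workcell import *
from h import *
o=get_obs();plan(o,[.52,-.22,.2],6)
E
```

```text
t 5.67 pos [0.5015 0.0518 0.2121] head 1.76 F [-0.2 -0.3 -0.9] w 0.0228
turn units [-0.716 -0.013 -0.424] then shift units (target frame) [-0.199  5.445  0.243]
```

Call:
{"op": "send_rows", "data": {"increments": [[[0,0.3,0,0,0,-0.42],[0,0.3,0,-0.5,0,0],[0,0,0,-0.22,0,0],[0,1,0,0,0,0],[0,1,0,0,0,0],[0,1,0,0,0,0],[0,1,0,0,0,0],[0,0,0,0,0,0]]]}}

```text
clock: 6.68
eef_pos: [0.5241, -0.1802, 0.2081]
tool_rot: [0.999, 0.049, 0.003, 0.0]
ft_force: [-0.3, 0.6, -1.3]
grip_width: 0.023
```

```bash
python3 - <<'E'
from workcell import *
from h import *
o=get_obs();plan(o,[.52,-.22,.0135],6);print(o["joint_pos"].round(2))
E
```

```text
t 6.67 pos [ 0.5241 -0.1802  0.2081] head 5.62 F [-0.3  0.6 -1.3] w 0.023
turn units [ 0.007 -0.04  -0.038] then shift units (target frame) [-0.166  0.783  3.893]
[-0.33  0.36  0.08  1.29  0.    2.71]
```

Call:
{"op": "send_rows", "data": {"increments": [[[0,0.9,0.5,0,-0.04,-0.04],[0,0,1,0,0,0],[0,0,1,0,0,0],[0,0,0.8,0,0,0],[0,0,0.4,0,0,0],[0,0,0.18,0,0,0],[0,0,0,0,0,0],[0,0,0,0,0,0]]]}}

```text
clock: 7.68
eef_pos: [0.5301, -0.2215, 0.016]
tool_rot: [0.998, 0.056, 0.001, 0.001]
ft_force: [-0.1, 0.7, -0.7]
grip_width: 0.0225
```

Call:
{"op": "send_rows", "data": {"increments": [[[0,0,0,0,0,0],[0,0,0,0,0,0],[0,0,0,0,0,0]]], "grip": 0.3}}

```text
clock: 8.05
eef_pos: [0.5294, -0.2214, 0.0152]
tool_rot: [0.998, 0.056, 0.0, 0.001]
ft_force: [-0.1, -0.3, 0.2]
grip_width: 0.0598
```

```bash
python3 - <<'E'
from workcell import *
from h import *
o=get_obs();plan(o,[.52,-.225,.1],6);print(o["joint_pos"].round(2))
E
```

```text
t 8.05 pos [ 0.5294 -0.2214  0.0152] head 6.37 F [-0.1 -0.3  0.2] w 0.0598
turn units [ 0.006 -0.005  0.037] then shift units (target frame) [-0.194  0.052 -1.695]
[-0.4   0.57 -0.12  0.88 -0.    2.63]
```

Call:
{"op": "send_rows", "data": {"increments": [[[0,0,-0.6,0,0,0],[0,0,-1,0,0,0],[0,0,-0.5,0,0,-1],[0,0,0,0,0,-1],[0,0,0,0,0,-1],[0,0,0,0,0,-1],[0,0,0,0,0,-1],[0,0,0,0,0,-1]]]}}

```text
clock: 9.05
eef_pos: [0.5291, -0.2212, 0.1198]
tool_rot: [0.835, 0.55, -0.0, 0.0]
ft_force: [-0.1, -0.6, 0.2]
grip_width: 0.0597
```

Call:
{"op": "send_rows", "data": {"increments": [[[0,0,0,0,0,-1],[0,0,0,0,0,-1],[0,0,0,0,0,-1],[0,0,0,0,0,-1],[0,0,0,0,0,-1],[0,0,0,0,0,-1],[0,0,0,0,0,-1],[0,0,0,0,0,-1]]]}}

```text
clock: 10.05
eef_pos: [0.529, -0.2212, 0.1198]
tool_rot: [0.287, 0.958, -0.0, 0.0]
ft_force: [-0.3, 0.1, 0.4]
grip_width: 0.06
```

Call:
{"op": "send_rows", "data": {"increments": [[[0,0,0,0,0,-1],[0,0,0,0,0,-1],[0,0,0,0,0,-1],[0,0,0,0,0,-1],[0,0,0,0,0,0],[0,0,0,0,0,0]]]}}

```text
clock: 10.8
eef_pos: [0.5291, -0.2212, 0.1198]
tool_rot: [-0.054, 0.999, -0.0, 0.0]
ft_force: [1.0, -0.6, -0.1]
grip_width: 0.0596
```

```bash
python3 - <<'E'
from workcell import *
from pip import *
o=get_obs();c=wrist(get_obs,camera,"w4");plan(o,[.5294,-.2214,.0125],186.4);pip(c,"blue");pip(c,"green")
E
```

```text
t 10.8 pos [ 0.5291 -0.2212  0.1198] head -173.77 F [ 1.  -0.6 -0.1] w 0.0596
turn units [-0.004  0.001 -0.017] then shift units (target frame) [-0.006 -0.005  2.145]
blue [307 105  20   6 120] c 447.9 -229.3 size 14 4 ang -83.8 zmed 0.0193
blue [ 307  183   20   57 1116] c 530.2 -220.3 size 50 16 ang 5.6 zmed 0.0253
blue [ 520  297  109   66 1693] c 635.3 43.7 size 83 76 ang 76.5 zmed 0.0394
blue [ 560  334   80   66 3847] c 667.0 97.3 size 90 87 ang -83.7 zmed 0.0895
green [432  91  22   7 133] c 428.5 -138.6 size 16 4 ang -83.8 zmed 0.0193
green [425 107  16  11 129] c 441.7 -143.0 size 11 7 ang -83.8 zmed 0.0193
green [428 178  22  31 492] c 503.0 -123.3 size 26 16 ang 7.9 zmed 0.0254
```

View pics/w4.png

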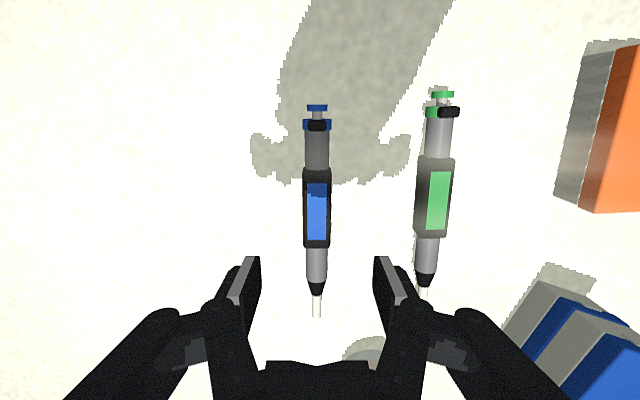

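The blue inlay is at (317,211), centred between the fingers, with the button now at the top of the picture. Gripping and lifting.

Call:
{"op": "send_rows", "data": {"increments": [[[-0.01,0,0.7,0,0,0],[0,0,0.9,0,0,0],[0,0,0.45,0,0,0],[0,0,0.07,0,0,0],[0,0,0,0,0,0]]]}}

```text
clock: 11.48
eef_pos: [0.5301, -0.2214, 0.0143]
tool_rot: [-0.055, 0.998, -0.001, 0.0]
ft_force: [0.6, -0.1, 0.1]
grip_width: 0.0593
```

Call:
{"op": "send_rows", "data": {"increments": [[[0,0,0,0,0,0],[0,0,0,0,0,0],[0,0,0,0,0,0],[0,0,0,0,0,0]]], "grip": 1}}

```text
clock: 11.98
eef_pos: [0.5307, -0.2216, 0.0153]
tool_rot: [-0.056, 0.998, -0.001, 0.001]
ft_force: [-0.7, 0.5, 7.0]
grip_width: 0.0226
```

Call:
{"op": "send_rows", "data": {"increments": [[[0,0,-0.4,0,0,0],[0,0,-1,0,0,0],[0,0,-1,0,0,0.3],[0,0,-1,0,0,1],[0,0,-0.4,0,0,0.5],[0,0,0,0,0,0]]]}}

```text
clock: 12.72
eef_pos: [0.5305, -0.2214, 0.2056]
tool_rot: [0.101, 0.995, -0.001, 0.002]
ft_force: [-0.4, 0.4, -1.2]
grip_width: 0.0223
```

```bash
python3 - <<'E'
from workcell import *
from h import *
o=get_obs();plan(o,[.5444,.2076,.2],168.6);print(o["joint_pos"].round(2))
E
```

```text
t 12.72 pos [ 0.5305 -0.2214  0.2056] head 168.43 F [-0.4  0.4 -1.2] w 0.0223
turn units [-0.008  0.025 -0.017] then shift units (target frame) [1.424 8.466 0.112]
[-0.4   0.4   0.14  1.31 -0.   -0.19]
```

Call:
{"op": "send_rows", "data": {"increments": [[[0.16,0.95,0,0,0.02,-0.02],[0.16,0.95,0,0,0,0],[0.16,0.95,0,0,0,0],[0.16,0.95,0,0,0,0],[0.16,0.95,0,0,0,0],[0.16,0.95,0,0,0,0],[0.16,0.95,0,0,0,0],[0.16,0.95,0,0,0,0]]]}}

```text
clock: 13.72
eef_pos: [0.541, 0.1653, 0.2013]
tool_rot: [0.099, 0.995, -0.001, -0.003]
ft_force: [0.2, 0.1, -1.1]
grip_width: 0.0223
```

Call:
{"op": "send_rows", "data": {"increments": [[[0.14,0.87,0,0,0,0],[0,0,0,0,0,0],[0,0,0,0,0,0]]]}}

```text
clock: 14.1
eef_pos: [0.543, 0.2077, 0.2017]
tool_rot: [0.099, 0.995, -0.001, -0.003]
ft_force: [-0.5, 0.6, -1.3]
grip_width: 0.0224
```

```bash
python3 - <<'E'
from workcell import *
from pip import *
o=get_obs();c=wrist(get_obs,camera,"w5");plan(o,[.5444,.2076,.1],168.6);pip(c,"blue",.01);pip(c,"blue",o["eef_pos"][2]+.012);pip(c,"green",.01);print(o["joint_pos"].round(2))
E
```

```text
t 14.1 pos [0.543  0.2077 0.2017] head 168.65 F [-0.5  0.6 -1.3] w 0.0224
turn units [-0.017 -0.035  0.005] then shift units (target frame) [-0.028  0.004  2.035]
blue [295 102  43  19 660] c 466.3 222.5 size 44 18 ang 78.7 zmed 0.2050
blue [292 126  51  22 425] c 492.4 218.4 size 54 22 ang 78.7 zmed 0.2063
blue [ 300  237   35   88 2906] c 673.0 181.6 size 130 43 ang -11.4 zmed 0.2117
blue [149 255  61  50 620] c 623.8 29.1 size 91 56 ang 32.3 zmed 0.0405
blue [ 124  276   70   78 3677] c 684.6 -33.1 size 127 87 ang -13.5 zmed 0.0904
blue [295 102  43  19 660] c 462.9 224.2 size 17 7 ang 78.7 zmed 0.2050
blue [292 126  51  22 425] c 472.8 222.6 size 21 8 ang 78.7 zmed 0.2063
blue [ 300  237   35   88 2906] c 541.0 208.7 size 49 16 ang -11.4 zmed 0.2117
blue [149 255  61  50 620] c 522.4 151.1 size 34 21 ang 32.3 zmed 0.0405
blue [ 124  276   70   78 3677] c 545.4 127.6 size 48 33 ang -13.5 zmed 0.0904
green [371 102  43  19 793] c 482.1 301.3 size 44 18 ang 78.7 zmed 0.0119
green [367 174  40  22 835] c 560.7 285.6 size 44 25 ang 78.7 zmed 0.0119
green [  5 191  40  45 642] c 511.8 -139.4 size 54 18 ang 7.9 zmed 0.0252
green [364 243  16  12 140] c 638.1 257.9 size 19 15 ang 78.7 zmed 0.0118
green [382 243  18  12 169] c 642.7 281.0 size 20 15 ang 78.7 zmed 0.0118
green [286 339  14  23 273] c 773.9 126.8 size 39 19 ang -12.4 zmed 0.0227
green [333 339  16  24 315] c 788.0 193.1 size 41 21 ang -10.3 zmed 0.0234
green [395 361  37  39 505] c 868.4 279.4 size 95 22 ang 27.8 zmed 0.0750
[0.36 0.43 0.17 1.32 0.   0.56]
```

View pics/w5.png

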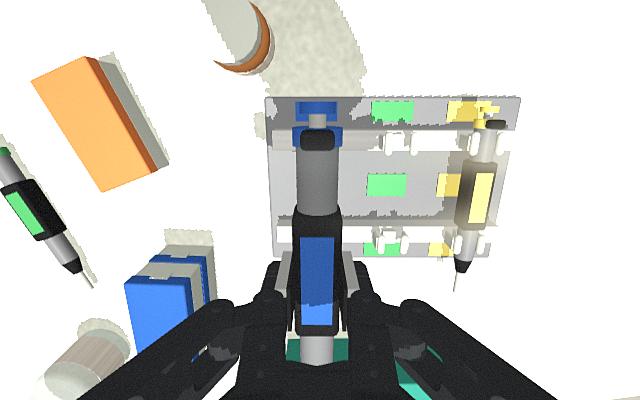

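The held pipette sits square over the blue clips, with its inlay at (317,280) and the rack patches beside it. Patch positions agree between views to about 1 mm: clip_blue ≈ (.5442,.2077), clip_green ≈ (.5602,.286), rack heading −11.3°. Now I'll lower and press.

Call:
{"op": "send_rows", "data": {"increments": [[[-0.05,0,0.5,-0.02,-0.03,0],[0,0,0.8,0,0,0],[0,0,0.8,0,0,0],[0,0,0.3,0,0,0],[0,0,0,0,0,0]]]}}

```text
clock: 14.78
eef_pos: [0.5461, 0.2067, 0.0829]
tool_rot: [0.1, 0.995, 0.001, 0.0]
ft_force: [0.8, -0.6, -1.1]
grip_width: 0.0227
```

```bash
python3 - <<'E'
from workcell import *
from pip import *
o=get_obs();c=wrist(get_obs,camera,"w6");plan(o,[.5455,.2072,.052],168.7);pip(c,"blue",o["eef_pos"][2]+.0098)
E
```

```text
t 14.78 pos [0.5461 0.2067 0.0829] head 168.51 F [ 0.8 -0.6 -1.1] w 0.0227
turn units [ 0.009  0.    -0.019] then shift units (target frame) [0.014 0.007 0.618]
blue [ 282   93   67   32 1883] c 465.1 223.2 size 27 12 ang 78.5 zmed 0.0121
blue [292 126  51  22 428] c 476.0 221.8 size 21 9 ang 78.5 zmed 0.0869
blue [286 205  10  32 200] c 510.6 202.4 size 15 4 ang -13.4 zmed 0.0119
blue [338 204   8  33 127] c 515.1 226.2 size 16 3 ang -3.0 zmed 0.0119
blue [ 300  237   35   88 2907] c 545.5 207.5 size 50 16 ang -11.6 zmed 0.0929
blue [  61  324   93   29 1390] c 556.2 91.5 size 49 18 ang 75.0 zmed 0.0402
blue [   0  374  108   26 1891] c 582.8 46.1 size 66 19 ang 78.4 zmed 0.0850
```

View pics/w6.png

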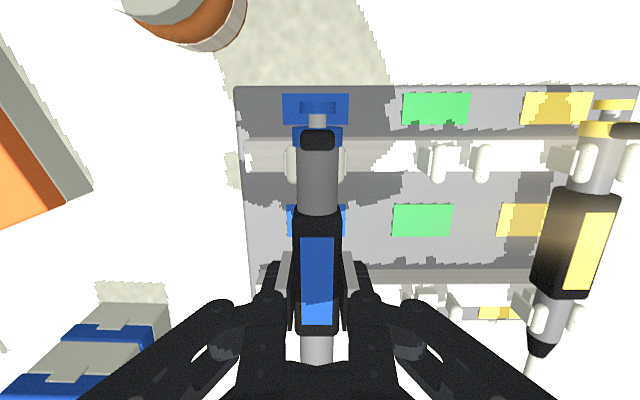

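The neck lies centred between the clip lips at (290–345,160). Pressing now.

Call:
{"op": "send_rows", "data": {"increments": [[[0.02,0,0.2,0,0,-0.02],[0,0,0.1,0,0,0],[0,0,0.06,0,0,0],[0,0,0.06,0,0,0],[0,0,0.06,0,0,0]]]}}

```text
clock: 15.45
eef_pos: [0.547, 0.2071, 0.0617]
tool_rot: [0.098, 0.995, 0.001, 0.003]
ft_force: [-1.3, -4.3, 6.0]
grip_width: 0.0228
```

Call:
{"op": "send_rows", "data": {"increments": [[[0,0,0.06,0,0,0],[0,0,0.05,0,0,0],[0,0,0.04,0,0,0],[0,0,0,0,0,0]]]}}

```text
clock: 15.95
eef_pos: [0.5455, 0.2071, 0.0531]
tool_rot: [0.098, 0.995, 0.0, 0.001]
ft_force: [-2.8, -6.5, 9.2]
grip_width: 0.0223
```

```bash
python3 - <<'E'
from workcell import *
from pip import *
o=get_obs();plan(o,[.5455,.2072,.052],168.7);c=wrist(get_obs,camera,"w7");pip(c,"blue",.062);pip(c,"yellow",.062)
E
```

```text
t 15.95 pos [0.5455 0.2071 0.0531] head 168.74 F [-2.8 -6.5  9.2] w 0.0223
turn units [0.004 0.013 0.004] then shift units (target frame) [-0.     0.003  0.022]
blue [ 276   93   79   55 2857] c 468.9 222.2 size 31 21 ang 78.7 zmed 0.0122
blue [281 220  12  32 316] c 517.4 199.0 size 16 5 ang -11.3 zmed 0.0118
blue [341 220   9  31 222] c 522.4 225.8 size 15 3 ang -11.0 zmed 0.0119
blue [ 299  236   35   89 2905] c 545.2 207.7 size 51 16 ang -11.4 zmed 0.0631
blue [  22  353  107   25 1794] c 571.4 64.7 size 62 17 ang 76.4 zmed 0.0397
yellow [ 552   92   88   38 2879] c 487.4 335.0 size 32 14 ang 78.7 zmed 0.0119
yellow [627 126  13  19 160] c 501.0 351.8 size 9 5 ang 8.6 zmed 0.0476
yellow [ 519  220   70   37 2134] c 543.2 321.8 size 28 19 ang 78.7 zmed 0.0119
yellow [ 595  237   45   89 2145] c 577.7 355.5 size 55 20 ang 8.6 zmed 0.0630
yellow [497 337  47  10 388] c 603.2 308.5 size 26 6 ang 78.7 zmed 0.0118
```

View pics/w7.png

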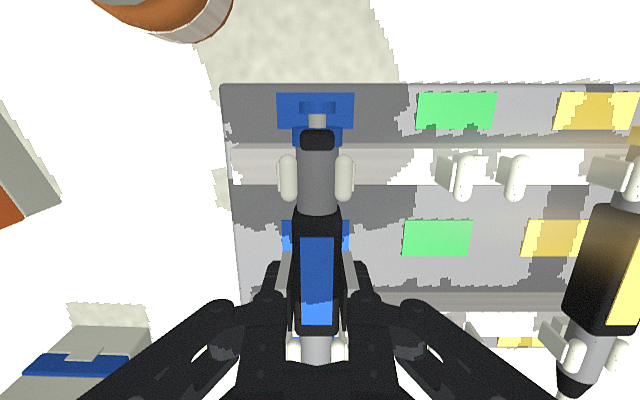

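Blue's inlay reads 63.1 mm high against 63.0 for the parked yellow, so it has snapped home. One small extra push, then release.

Call:
{"op": "send_rows", "data": {"increments": [[[0,0,0.05,0,0,0],[0,0,0.04,0,0,0],[0,0,0,0,0,0]]]}}

```text
clock: 16.38
eef_pos: [0.5456, 0.2071, 0.0529]
tool_rot: [0.098, 0.995, 0.001, 0.002]
ft_force: [-11.9, -9.0, 32.1]
grip_width: 0.0225
```

Call:
{"op": "send_rows", "data": {"increments": [[[0,0,0,0,0,0],[0,0,0,0,0,0],[0,0,0,0,0,0]]], "grip": 0.35}}

```text
clock: 16.75
eef_pos: [0.5455, 0.2086, 0.0469]
tool_rot: [0.098, 0.995, 0.001, 0.001]
ft_force: [-0.2, 0.8, -0.7]
grip_width: 0.0557
```

Call:
{"op": "send_rows", "data": {"increments": [[[0,0,-0.6,0,0,0],[0,0,-1,0,0,0],[0,0,-1,0,0,0],[0,0,-0.4,0,0,0],[0,0,0,0,0,0]]]}}

```text
clock: 17.38
eef_pos: [0.5466, 0.2085, 0.1991]
tool_rot: [0.098, 0.995, 0.002, 0.003]
ft_force: [1.0, 0.4, -0.8]
grip_width: 0.0556
```

```bash
python3 - <<'E'
from workcell import *
from pip import *
o=get_obs();plan(o,[.51,-.1195,.2],187.8);c=wrist(get_obs,camera,"w8");pip(c,"blue",.062);pip(c,"yellow",.062)
W=cloud(c);hsv=cv2.cvtColor(c["color"],cv2.COLOR_RGB2HSV)
E
```

```text
t 17.38 pos [0.5466 0.2085 0.1991] head 168.79 F [ 1.   0.4 -0.8] w 0.0556
turn units [ 0.025  0.034 -1.901] then shift units (target frame) [ 1.615 -6.401 -0.018]
blue [292  96  43  27 827] c 468.5 222.2 size 37 22 ang 78.8 zmed 0.0122
blue [294 169   7  23 154] c 528.3 194.6 size 22 6 ang -12.3 zmed 0.0119
blue [304 168  17  51 851] c 544.5 206.1 size 50 16 ang -12.0 zmed 0.0632
blue [326 169   7  23 159] c 534.3 224.5 size 22 6 ang -10.6 zmed 0.0118
blue [144 251  63  60 708] c 612.2 43.5 size 72 60 ang -13.5 zmed 0.0398
blue [ 118  273   72   64 2823] c 638.1 10.4 size 85 74 ang -13.1 zmed 0.0902
yellow [445  95  54  28 971] c 495.2 358.6 size 46 23 ang 78.8 zmed 0.0122
yellow [434 169  25  23 492] c 556.2 334.0 size 22 21 ang -11.3 zmed 0.0119
yellow [467 169  25  50 819] c 576.3 364.0 size 50 17 ang -10.5 zmed 0.0633
yellow [426 239  26  13 283] c 624.1 323.0 size 27 14 ang 78.6 zmed 0.0119
```

View pics/w8.png

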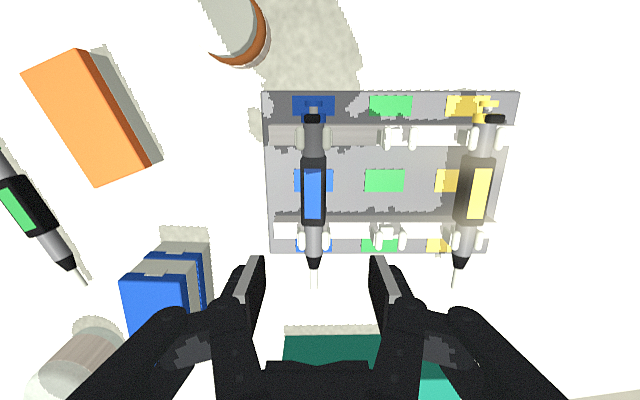

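Blue is home: inlay (313,193), 63.2 mm high against yellow's 63.3, and within 1.6 mm sideways. Next, green.

Call:
{"op": "send_rows", "data": {"increments": [[[0,0,0,0,0,-1],[0,0,0,0,0,-0.9],[0.25,-1,0,0,0,0],[0.25,-1,0,0,0,0],[0.25,-1,0,0,0,0],[0.25,-1,0,0,0,0],[0.25,-1,0,0,0,0],[0.25,-1,0,0,0,0]]]}}

```text
clock: 18.42
eef_pos: [0.5101, -0.1008, 0.1943]
tool_rot: [-0.068, 0.998, 0.002, -0.001]
ft_force: [0.8, 0.4, 0.1]
grip_width: 0.0554
```

Call:
{"op": "send_rows", "data": {"increments": [[[0.1,-0.4,0,0.02,0.03,0],[0,0,0.7,0,0,0],[0,0,0.9,0,0,0],[0,0,0,0,0,0]]]}}

```text
clock: 18.92
eef_pos: [0.5052, -0.1187, 0.1122]
tool_rot: [-0.068, 0.998, 0.001, -0.006]
ft_force: [-0.3, -0.7, 0.1]
grip_width: 0.0553
```

```bash
python3 - <<'E'
from workcell import *
from pip import *
o=get_obs();plan(o,[.51,-.1195,.2],187.8);c=wrist(get_obs,camera,"w9");pip(c,"green",.0245)
E
```

```text
t 18.93 pos [ 0.5052 -0.1187  0.1122] head -172.18 F [-0.3 -0.7  0.1] w 0.0553
turn units [ 0.017 -0.073  0.002] then shift units (target frame) [-0.092 -0.029 -1.756]
green [299 111  20   6 120] c 428.0 -134.1 size 14 3 ang -82.2 zmed 0.0194
green [ 299  190   21   59 1180] c 509.9 -123.0 size 51 16 ang 8.0 zmed 0.0253
```

View pics/w9.png

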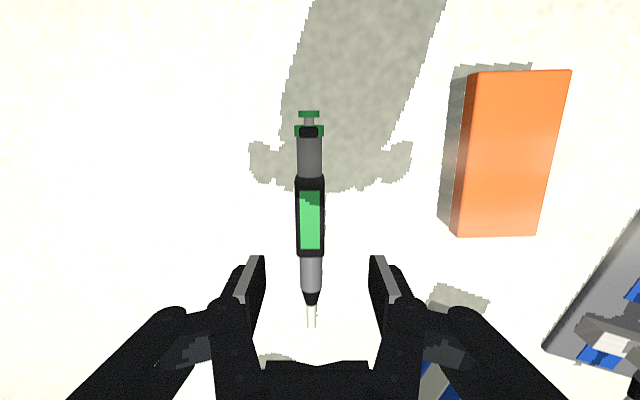

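Green's inlay is at (309,220), 5 mm to the left of the fingers' mid-plane. I'll correct and grip.

Call:
{"op": "send_rows", "data": {"increments": [[[-0.08,-0.1,0.4,0.02,-0.07,0],[0,0,0.8,0,0,0],[0,0,0.6,0,0,0],[0,0,0.16,0,0,0],[0,0,0,0,0,0]]]}}

```text
clock: 19.6
eef_pos: [0.5157, -0.1249, 0.0198]
tool_rot: [-0.068, 0.998, -0.002, 0.006]
ft_force: [-0.1, -0.0, 0.2]
grip_width: 0.0555
```

Call:
{"op": "send_rows", "data": {"increments": [[[0,0,0,0,0,0],[0,0,0,0,0,0],[0,0,0,0,0,0],[0,0,0,0,0,0]]], "grip": 1}}

```text
clock: 20.1
eef_pos: [0.516, -0.1251, 0.0206]
tool_rot: [-0.068, 0.998, -0.002, 0.007]
ft_force: [-0.0, 0.4, 6.3]
grip_width: 0.0224
```

Call:
{"op": "send_rows", "data": {"increments": [[[0,0,-0.4,0,0,0],[0,0,-1,0,0,0],[0,0,-1,0,0,0.3],[0,0,-1,0,0,1],[0,0,-0.4,0,0,0.6],[0,0,0,0,0,0]]]}}

```text
clock: 20.85
eef_pos: [0.5139, -0.1246, 0.2111]
tool_rot: [0.097, 0.995, -0.002, 0.008]
ft_force: [0.4, 0.4, -1.7]
grip_width: 0.0221
```

```bash
python3 - <<'E'
from workcell import *
from h import *
o=get_obs();plan(o,[.5602,.286,.2],168.7)
E
```

```text
t 20.85 pos [ 0.5139 -0.1246  0.2111] head 168.84 F [ 0.4  0.4 -1.7] w 0.0221
turn units [-0.01   0.092  0.014] then shift units (target frame) [0.701 8.235 0.222]
```

Call:
{"op": "send_rows", "data": {"increments": [[[0.08,0.9,0,0,0.09,0.01],[0.08,0.92,0,0,0,0],[0.08,0.92,0,0,0,0],[0.08,0.92,0,0,0,0],[0.08,0.92,0,0,0,0],[0.08,0.92,0,0,0,0],[0.08,0.92,0,0,0,0],[0.08,0.92,0,0,0,0]]]}}

```text
clock: 21.85
eef_pos: [0.5524, 0.2429, 0.2061]
tool_rot: [0.098, 0.995, -0.001, -0.004]
ft_force: [0.0, 0.7, -1.5]
grip_width: 0.0223
```

Call:
{"op": "send_rows", "data": {"increments": [[[0.06,0.9,0,0,0,0],[0,0,0,0,0,0],[0,0,0,0,0,0]]]}}

```text
clock: 22.22
eef_pos: [0.5583, 0.286, 0.2063]
tool_rot: [0.098, 0.995, -0.002, -0.004]
ft_force: [0.4, -0.0, -0.9]
grip_width: 0.0224
```

```bash
python3 - <<'E'
from workcell import *
from pip import *
o=get_obs();c=wrist(get_obs,camera,"w10");plan(o,[.5602,.286,.08],168.7);pip(c,"green",o["eef_pos"][2]+.005)
E
```

```text
t 22.23 pos [0.5583 0.286  0.2063] head 168.75 F [ 0.4 -0.  -0.9] w 0.0224
turn units [-0.024 -0.042  0.005] then shift units (target frame) [-0.038  0.008  2.526]
green [300  88  35  12 393] c 471.5 304.1 size 14 4 ang 78.7 zmed 0.2068
green [293 102  23  31 313] c 479.9 296.7 size 12 9 ang -16.2 zmed 0.2037
green [321 103  21  30 297] c 482.2 308.1 size 12 8 ang -9.7 zmed 0.2042
green [ 300  221   34   88 2786] c 551.6 287.9 size 50 16 ang -11.3 zmed 0.2111
green [286 336  17  27 348] c 600.7 265.4 size 18 9 ang -13.1 zmed 0.0256
green [331 336  18  27 375] c 605.5 290.3 size 18 9 ang -11.5 zmed 0.0258
green [217 358  23  41 370] c 615.1 223.6 size 33 9 ang -48.9 zmed 0.0747
```

View pics/w10.png

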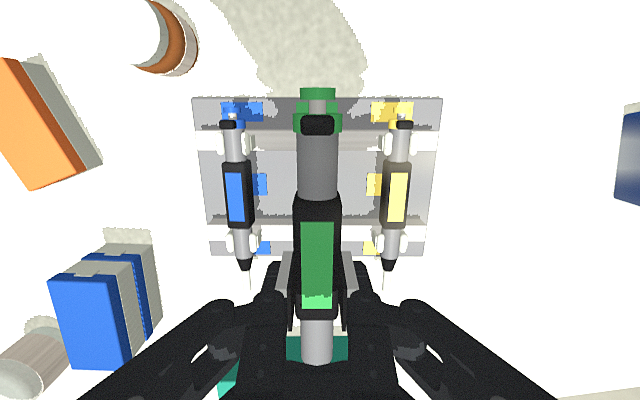

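The held green pipette is square to the rack (inlay (317,265)), with its midpoint 9 mm short along the rack's x. I'll shift by that much and go down.

Call:
{"op": "send_rows", "data": {"increments": [[[-0.18,0,0.5,-0.02,-0.04,0],[0,0,0.8,0,0,0],[0,0,0.7,0,0,0],[0,0,0.3,0,0,0],[0,0,0,0,0,0]]]}}

```text
clock: 22.9
eef_pos: [0.5676, 0.2837, 0.0924]
tool_rot: [0.099, 0.995, 0.0, 0.0]
ft_force: [0.8, -0.3, -0.6]
grip_width: 0.0222
```

```bash
python3 - <<'E'
from workcell import *
from pip import *
o=get_obs();c=wrist(get_obs,camera,"w11");plan(o,[.5602+.0068,.286-.0019,.058],168.7);pip(c,"green",o["eef_pos"][2]+.004)
E
```

```text
t 22.9 pos [0.5676 0.2837 0.0924] head 168.61 F [ 0.8 -0.3 -0.6] w 0.0222
turn units [ 0.003  0.002 -0.009] then shift units (target frame) [0.013 0.006 0.688]
green [ 284   84   65   49 1943] c 486.6 300.3 size 27 19 ang 78.6 zmed 0.0125
green [288 193   8  31 153] c 528.2 280.2 size 15 3 ang -13.2 zmed 0.0118
green [339 193   6  31 103] c 532.9 303.4 size 15 2 ang -9.6 zmed 0.0118
green [ 300  221   34   88 2803] c 561.5 285.5 size 50 16 ang -11.4 zmed 0.0971
```

View pics/w11.png

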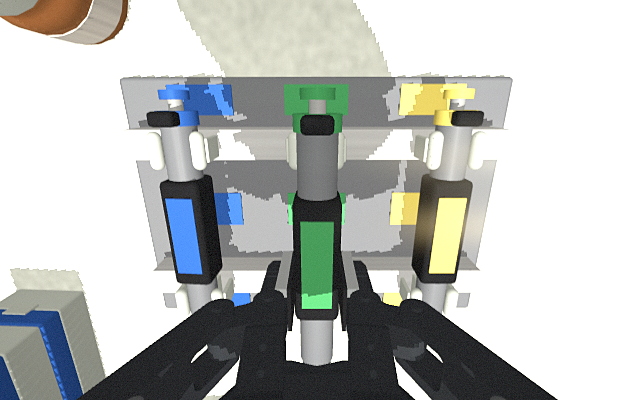

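Green is centred between its lips at (290–345,150), and the gripper clears the neighbours. Pressing.

Call:
{"op": "send_rows", "data": {"increments": [[[0.01,0,0.25,0,0,-0.01],[0,0,0.1,0,0,0],[0,0,0.06,0,0,0],[0,0,0.06,0,0,0],[0,0,0.06,0,0,0],[0,0,0.06,0,0,0]]]}}

```text
clock: 23.7
eef_pos: [0.5687, 0.2842, 0.0657]
tool_rot: [0.098, 0.995, 0.0, 0.003]
ft_force: [-1.3, -4.4, 5.2]
grip_width: 0.0221
```

Call:
{"op": "send_rows", "data": {"increments": [[[0,0,0.06,0,0,0],[0,0,0.05,0,0,0],[0,0,0,0,0,0]]]}}

```text
clock: 24.08
eef_pos: [0.5675, 0.2841, 0.0585]
tool_rot: [0.098, 0.995, -0.0, 0.001]
ft_force: [-1.7, -5.8, 4.4]
grip_width: 0.0222
```

```bash
python3 - <<'E'
from workcell import *
from pip import *
o=get_obs();c=wrist(get_obs,camera,"w12");plan(o,[.5602+.0068,.286-.0019,.058],168.7);pip(c,"green",.062)
E
```

```text
t 24.07 pos [0.5675 0.2841 0.0585] head 168.75 F [-1.7 -5.8  4.4] w 0.0222
turn units [0.    0.014 0.005] then shift units (target frame) [ 0.011 -0.003  0.01 ]
green [ 277   80   77   53 2646] c 485.7 300.4 size 32 21 ang 78.8 zmed 0.0121
green [282 207  12  36 350] c 536.3 276.7 size 18 5 ang -11.3 zmed 0.0118
green [340 207   9  36 255] c 541.6 303.6 size 18 4 ang -12.0 zmed 0.0118
green [ 300  221   34   88 2818] c 561.7 285.8 size 50 16 ang -11.4 zmed 0.0632
```

View pics/w12.png

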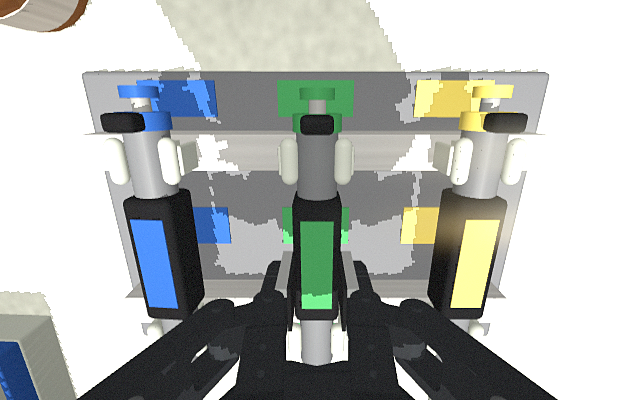

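Green's inlay reads 63.2 mm high, level with yellow. A small extra push, then release, lift and look.

Call:
{"op": "send_rows", "data": {"increments": [[[0,0,0.05,0,0,0],[0,0,0.02,0,0,0],[0,0,0,0,0,0]]]}}

```text
clock: 24.5
eef_pos: [0.5676, 0.2841, 0.0584]
tool_rot: [0.098, 0.995, 0.0, 0.002]
ft_force: [-7.9, -8.1, 20.5]
grip_width: 0.0224
```

Call:
{"op": "send_rows", "data": {"increments": [[[0,0,0,0,0,0],[0,0,0,0,0,0],[0,0,0,0,0,0]]], "grip": 0.4}}

```text
clock: 24.88
eef_pos: [0.5675, 0.2855, 0.054]
tool_rot: [0.098, 0.995, 0.001, 0.001]
ft_force: [0.2, -0.8, -0.5]
grip_width: 0.0516
```

Call:
{"op": "send_rows", "data": {"increments": [[[0,0,-0.6,0,0,0],[0,0,-1,0,0,0],[0,0,-1,0,0,0],[0,0,-0.4,0,0,0],[0,0,0,0,0,0]]]}}

```text
clock: 25.5
eef_pos: [0.5685, 0.2857, 0.2066]
tool_rot: [0.098, 0.995, 0.002, 0.003]
ft_force: [-0.3, -0.2, 0.5]
grip_width: 0.0513
```

```bash
python3 - <<'E'
from workcell import *
from pip import *
o=get_obs();c=wrist(get_obs,camera,"w13");plan(o,[.44,.018,.2],188.5)
for k in("blue","green","yellow"):pip(c,k,.062)
E
```

```text
t 25.5 pos [0.5685 0.2857 0.2066] head 168.79 F [-0.3 -0.2  0.5] w 0.0513
turn units [ 0.023  0.036 -1.971] then shift units (target frame) [ 3.332 -4.915  0.131]
blue [215  89  44  26 806] c 471.2 234.0 size 38 21 ang 78.8 zmed 0.0121
blue [620  99  20  26 415] c 550.5 581.2 size 24 17 ang 7.7 zmed 0.0123
blue [220 160  21  51 843] c 544.8 205.7 size 51 16 ang -11.4 zmed 0.0631
blue [248 162  16  23 335] c 537.4 233.0 size 22 14 ang -11.4 zmed 0.0118
blue [250 231  17  14 182] c 604.3 217.7 size 18 15 ang 78.6 zmed 0.0119
blue [  75  243   74   88 1111] c 628.8 67.3 size 118 60 ang 13.6 zmed 0.0395
blue [  39  263   88  100 6355] c 661.7 -1.3 size 138 78 ang -13.8 zmed 0.0903
green [293  89  41  27 758] c 484.8 300.5 size 36 22 ang 78.8 zmed 0.0123
green [294 162   7  22 129] c 544.8 272.6 size 21 6 ang -12.3 zmed 0.0119
green [304 162  17  49 798] c 561.4 283.9 size 49 16 ang -11.0 zmed 0.0633
green [325 163   8  21 139] c 551.2 302.5 size 20 7 ang -11.3 zmed 0.0120
green [ 256  326  122   43 3848] c 761.7 249.2 size 144 65 ang 79.6 zmed 0.0333
yellow [368  89  43  26 804] c 497.6 367.3 size 38 21 ang 78.8 zmed 0.0121
yellow [385 160  21  50 842] c 575.8 363.8 size 50 17 ang -11.3 zmed 0.0633
yellow [364 162  16  23 328] c 559.3 342.9 size 22 14 ang -10.2 zmed 0.0118
yellow [360 231  17  14 168] c 626.9 331.0 size 17 15 ang 75.8 zmed 0.0119
```

View pics/w13.png

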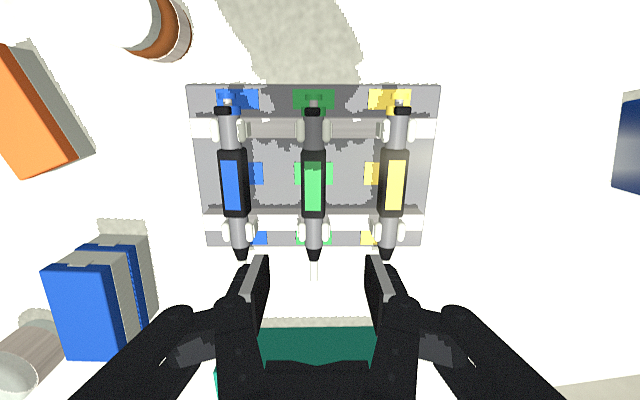

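All three pipettes lie level and evenly spaced: inlays at (231,185), (312,185), (395,185) and heights 63.1/63.3/63.3 mm. Next, the orange box.

Call:
{"op": "send_rows", "data": {"increments": [[[0,0,0,0,0,-1],[0,0,0,0,0,-0.97],[0.6,-0.9,0,0,0,0],[0.6,-0.9,0,0,0,0],[0.6,-0.9,0,0,0,0],[0.6,-0.9,0,0,0,0],[0.6,-0.9,0,0,0,0],[0.33,-0.4,0,0,0,0]]], "grip": 0}}

```text
clock: 26.55
eef_pos: [0.436, 0.016, 0.2018]
tool_rot: [-0.073, 0.997, 0.001, -0.001]
ft_force: [0.9, 0.4, -0.6]
grip_width: 0.0851
```

Call:
{"op": "send_rows", "data": {"increments": [[[0,0,0,0,0,0],[0,0,0,0,0,0]]]}}

```text
clock: 26.8
eef_pos: [0.4387, 0.0185, 0.203]
tool_rot: [-0.074, 0.997, 0.001, 0.001]
ft_force: [-0.1, -0.3, -0.4]
grip_width: 0.0854
```

```bash
cat > box.py <<'E'
from h import *
def box(c,kind,h0):
    W=cloud(c);hsv=cv2.cvtColor(c["color"],cv2.COLOR_RGB2HSV);h,s,v=[hsv[...,i].astype(int) for i in range(3)];Z=W[...,2]
    m=((h<16)|(h>174))&(s>130) if kind=="orange" else (h>100)&(h<125)&(s>110)
    m=(m&(abs(Z-h0)<.006)).astype(np.uint8)
    k,l,st,_=cv2.connectedComponentsWithStats(m)
    for i in range(1,k):
        if st[i,4]<400: continue
        vs,us=np.where(l==i);p=np.array([ray(c,a,b,h0)[:2] for a,b in zip(us,vs)])
        (cx,cy),(w,hh),a=cv2.minAreaRect((p*1000).astype(np.float32))
        if w<hh:a+=90;w,hh=hh,w
        print(kind,st[i],"c %.1f %.1f size %.0f %.0f ang %.1f z %.4f"%(cx,cy,w,hh,(a+90)%180-90,np.nanmedian(Z[l==i])))
E
python3 - <<'E'
from workcell import *
from box import *
o=get_obs();c=wrist(get_obs,camera,"w14");plan(o,[.44,.018,.2],188.5);box(c,"orange",.045);box(c,"blue",.09)
E
```

```text
t 26.8 pos [0.4387 0.0185 0.203 ] head -171.51 F [-0.1 -0.3 -0.4] w 0.0854
turn units [ 0.01   0.008 -0.001] then shift units (target frame) [-0.024 -0.013  0.059]
orange [ 274  131   61  109 6182] c 438.6 8.0 size 115 59 ang 9.6 z 0.0456
blue [ 271  329   65   37 1510] c 607.4 30.6 size 61 45 ang 76.4 z 0.0904
```

View pics/w14.png

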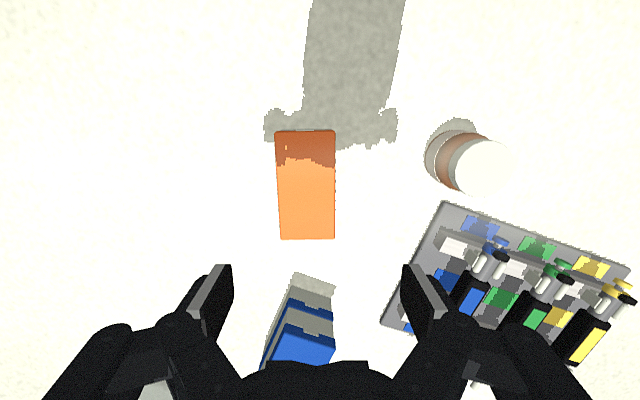

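The box lid is at (306,185), centre (.4386,.008), heading 9.6°; the fingers are 10 mm off. I'll correct while descending.

Call:
{"op": "send_rows", "data": {"increments": [[[0.03,-0.21,0.4,0,0,-0.11],[0,0,0.9,0,0,0],[0,0,0.9,0,0,0],[0,0,0.4,0,0,0],[0,0,0,0,0,0],[0,0,0,0,0,0]]]}}

```text
clock: 27.6
eef_pos: [0.4402, 0.0082, 0.0745]
tool_rot: [-0.084, 0.996, 0.001, 0.002]
ft_force: [0.8, 0.1, 0.7]
grip_width: 0.0854
```

```bash
python3 - <<'E'
from workcell import *
from box import *
o=get_obs();c=wrist(get_obs,camera,"w15");plan(o,[.4386,.008,.022],189.6);box(c,"orange",.045)
E
```

```text
t 27.6 pos [0.4402 0.0082 0.0745] head -170.36 F [0.8 0.1 0.7] w 0.0854
turn units [0.006 0.022 0.004] then shift units (target frame) [3.200e-02 1.000e-03 1.051e+00]
orange [  263   151   106   170 16344] c 438.3 8.1 size 115 59 ang 9.4 z 0.0456
```

View pics/w15.png

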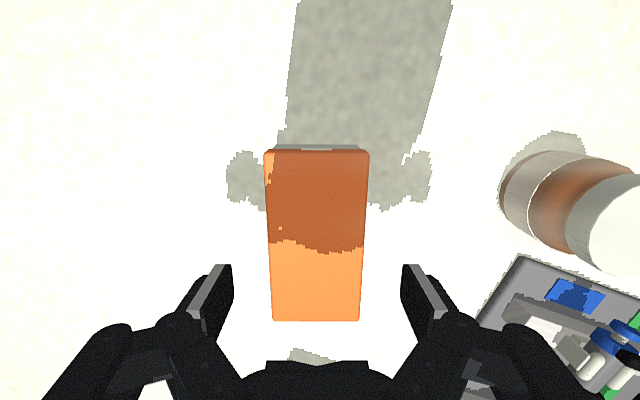

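The box is centred between the fingers (lid x 265–368, fingers 230/402). Going down to grip it.

Call:
{"op": "send_rows", "data": {"increments": [[[0.03,0,0.5,0,0.02,0],[0,0,0.45,0,0,0],[0,0,0.1,0,0,0],[0,0,0,0,0,0]]]}}

```text
clock: 28.15
eef_pos: [0.4384, 0.0075, 0.0222]
tool_rot: [-0.083, 0.997, 0.0, 0.0]
ft_force: [0.1, -1.0, 0.2]
grip_width: 0.0857
```

Call:
{"op": "send_rows", "data": {"increments": [[[0,0,0,0,0,0],[0,0,0,0,0,0],[0,0,0,0,0,0],[0,0,0,0,0,0]]], "grip": 1}}

```text
clock: 28.65
eef_pos: [0.4388, 0.0074, 0.0227]
tool_rot: [-0.083, 0.997, 0.0, 0.001]
ft_force: [-1.2, -0.1, 5.0]
grip_width: 0.0596
```

Call:
{"op": "send_rows", "data": {"increments": [[[0,0,-0.4,0,0,0],[0,0,-1,0,0,0],[0,0,-1,0,0,0.3],[0,0,-1,0,0,1],[0,0,-0.4,0,0,1],[0,0,0,0,0,0]]]}}

```text
clock: 29.4
eef_pos: [0.439, 0.0072, 0.2133]
tool_rot: [0.116, 0.993, 0.001, 0.002]
ft_force: [0.3, -0.4, -1.6]
grip_width: 0.0589
```

```bash
python3 - <<'E'
from workcell import *
from box import *
o=get_obs();c=wrist(get_obs,camera,"w16");plan(o,[.6455,.033,.2],166.3);box(c,"orange",o["eef_pos"][2]+.023);box(c,"blue",.09)
E
```

```text
t 29.4 pos [0.439  0.0072 0.2133] head 166.69 F [ 0.3 -0.4 -1.6] w 0.0589
turn units [0.011 0.019 0.039] then shift units (target frame) [-3.89   1.479  0.266]
orange [  243   174   149   197 25183] c 430.5 9.9 size 100 59 ang -13.5 z 0.2361
```

View pics/w16.png

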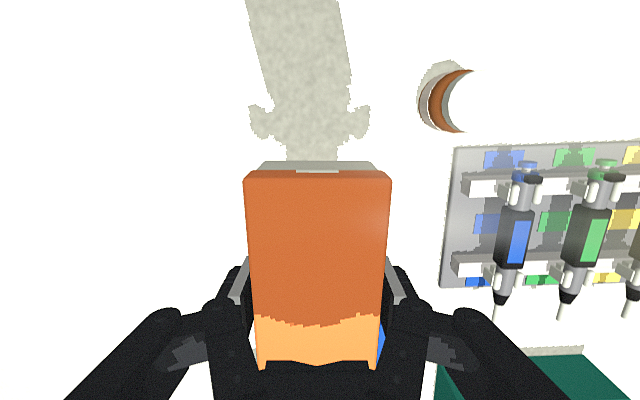

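The box is held squarely. For the stack's position I'll use the wrist frames I already have.

```bash
python3 - <<'E'
from box import *
for n in("w1","w3","w4","w5","w8","w10","w13"):
    print(n);box(dict(np.load(n+".npz")),"blue",.09)
E
```

```text
w1
w3
blue [ 328    0  106  106 7807] c 627.4 26.7 size 75 59 ang -13.6 z 0.0906
w4
blue [ 569  342   71   58 2687] c 606.5 9.0 size 55 54 ang 6.3 z 0.0904
w5
blue [ 124  280   67   74 3282] c 632.0 27.8 size 91 62 ang -13.5 z 0.0905
w8
blue [ 118  277   68   60 2395] c 622.1 30.1 size 71 62 ang -13.6 z 0.0904
w10
blue [  47  277   80   95 5473] c 645.9 25.4 size 119 64 ang -13.9 z 0.0904
w13
blue [  39  268   83   94 5581] c 645.2 25.7 size 118 64 ang -13.6 z 0.0904
```

```bash
python3 - <<'E'
from h import *
for n in("w3","w10","w13","w5"):
    c=dict(np.load(n+".npz"));W=cloud(c);hsv=cv2.cvtColor(c["color"],cv2.COLOR_RGB2HSV);h,s,v=[hsv[...,i].astype(int) for i in range(3)];Z=W[...,2]
    m=((h>100)&(h<125)&(s>110)&(Z>.0890)&(Z<.094)).astype(np.uint8);m=cv2.morphologyEx(m,cv2.MORPH_CLOSE,np.ones((3,3)));m=cv2.morphologyEx(m,cv2.MORPH_OPEN,np.ones((3,3)))
    p=W[...,:2][m>0].astype(np.float32)
    u=np.array([np.cos(np.radians(-13.7)),np.sin(np.radians(-13.7))]);w=np.array([-u[1],u[0]])
    a=p@u;b=p@w;print(n,len(p),"along",np.percentile(a,[.3,99.7]).round(4),"across",np.percentile(b,[.3,99.7]).round(4))
    mid=u*np.percentile(a,[.3,99.7]).mean()+w*np.percentile(b,[.3,99.7]).mean();print(mid)
E
```

```text
w3 7809 along [nan nan] across [nan nan]
[nan nan]
w10 5030 along [nan nan] across [nan nan]
[nan nan]
w13 5137 along [nan nan] across [nan nan]
[nan nan]
w5 3054 along [nan nan] across [nan nan]
[nan nan]
```

```bash
python3 - <<'E'
from h import *
for n in("w3","w10","w13","w5"):
    c=dict(np.load(n+".npz"));W=cloud(c);hsv=cv2.cvtColor(c["color"],cv2.COLOR_RGB2HSV);h,s,v=[hsv[...,i].astype(int) for i in range(3)];Z=W[...,2]
    m=((h>100)&(h<125)&(s>110)&(Z>.0890)&(Z<.094)).astype(np.uint8);m=cv2.morphologyEx(m,cv2.MORPH_OPEN,np.ones((3,3)))
    p=W[...,:2][(m>0)&np.isfinite(Z)].astype(np.float32)
    u=np.array([np.cos(np.radians(-13.7)),np.sin(np.radians(-13.7))]);w=np.array([-u[1],u[0]])
    A=np.percentile(p@u,[.3,99.7]);B=np.percentile(p@w,[.3,99.7]);print(n,len(p),"along",A.round(4),"across",B.round(4),u*A.mean()+w*B.mean(),"full from near end/mid:",u*(A[0]+.058)+w*B.mean())
E
```

```text
w3 7559 along [0.5663 0.6386] across [0.1452 0.2038] [0.62661763 0.02684743] full from near end/mid: [0.64785475 0.02167037]
w10 4875 along [0.5666 0.6792] across [0.1457 0.2045] [0.64666383 0.022618  ] full from near end/mid: [0.64829712 0.02221984]
w13 5014 along [0.5664 0.6785] across [0.146  0.2046] [0.64624645 0.02292844] full from near end/mid: [0.64814633 0.0224653 ]
w5 2962 along [0.5662 0.6487] across [0.1458 0.2038] [0.63155995 0.02594225] full from near end/mid: [0.6478006  0.02198321]
```

The stack centre from four frames agrees to about 1 mm: (.647,.0224), heading −13.7°. The scene camera had a bias of about +1 cm in y there, as it did for the other objects. Carrying the box over.

Call:
{"op": "send_rows", "data": {"increments": [[[-0.79,0.26,0,0.01,0.02,0.04],[-0.79,0.26,0,0,0,0],[-0.79,0.26,0,0,0,0],[-0.8,0.26,0,0,0,0],[-0.8,0.24,0,0,0,0],[0,0,0,0,0,0],[0,0,0,0,0,0]]]}}

```text
clock: 30.32
eef_pos: [0.6444, 0.0221, 0.2082]
tool_rot: [0.12, 0.993, -0.001, -0.005]
ft_force: [0.2, -0.0, -2.3]
grip_width: 0.0585
```

```bash
python3 - <<'E'
from workcell import *
from box import *
o=get_obs();c=wrist(get_obs,camera,"w17");plan(o,[.647,.0224,.1127],166.3);box(c,"orange",o["eef_pos"][2]+.023);s=camera("side");cv2.imwrite("pics/s1.png",s["color"][:,:,::-1]);s=camera("scene");cv2.imwrite("pics/sc1.png",s["color"][80:300,180:460,::-1].repeat(2,0).repeat(2,1))
E
```

```text
t 30.32 pos [0.6444 0.0221 0.2082] head 166.25 F [ 0.2 -0.  -2.3] w 0.0585
turn units [-0.013 -0.054 -0.005] then shift units (target frame) [-0.048  0.017  1.909]
orange [  243   174   149   197 25209] c 636.0 25.0 size 99 59 ang -13.8 z 0.2311
```

View pics/w17.png

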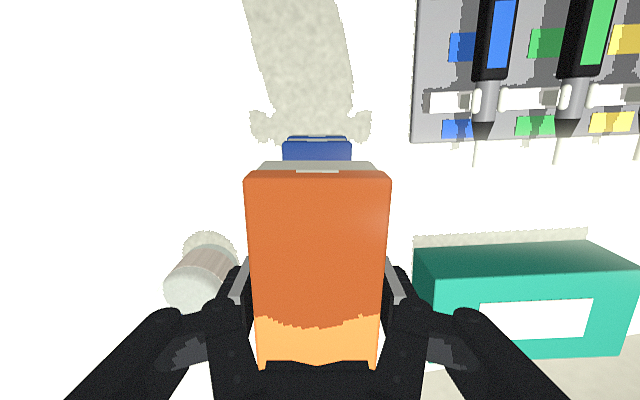

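View pics/sc1.png

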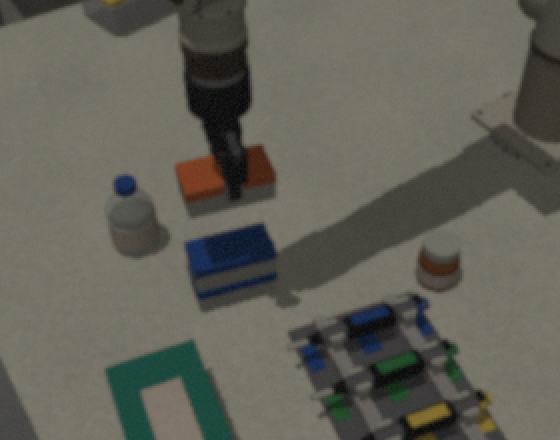

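The stack's near end (u 282–351) sits exactly behind the held box (centre u 317), and the computed box centre matches the TCP to 1 mm. Lowering to just above contact.

Call:
{"op": "send_rows", "data": {"increments": [[[-0.05,0.02,0.3,-0.01,-0.05,0],[0,0,0.7,0,0,0],[0,0,0.5,0,0,0],[0,0,0.15,0,0,0],[0,0,0,0,0,0],[0,0,0,0,0,0]]]}}

```text
clock: 31.22
eef_pos: [0.6497, 0.0226, 0.13]
tool_rot: [0.12, 0.993, 0.0, 0.004]
ft_force: [0.6, 0.7, -1.5]
grip_width: 0.0591
```

```bash
python3 - <<'E'
from workcell import *
from box import *
o=get_obs();c=wrist(get_obs,camera,"w18");plan(o,[.647,.0224,.1127],166.3)
E
```

```text
t 31.23 pos [0.6497 0.0226 0.13  ] head 166.18 F [ 0.6  0.7 -1.5] w 0.0591
turn units [ 0.009  0.041 -0.012] then shift units (target frame) [ 0.052 -0.017  0.346]
```

View pics/w18.png

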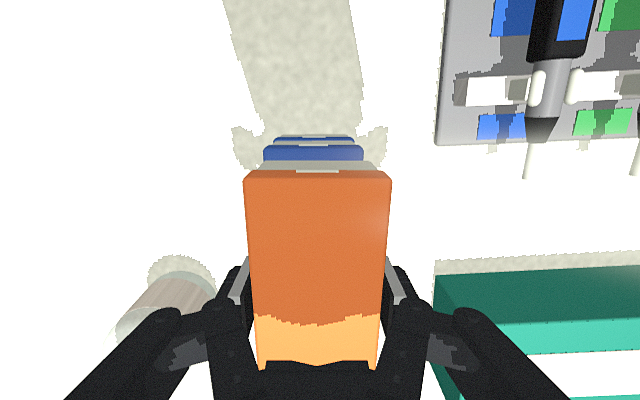

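The stack end (u 263–363) is centred about 4 px left of the box, roughly 2–3 mm. I'll trim by −y and set the box down.

Call:
{"op": "send_rows", "data": {"increments": [[[0.05,-0.04,0.1,0.01,0.03,-0.01],[0,0,0.1,0,0,0],[0,0,0.06,0,0,0],[0,0,0,0,0,0],[0,0,0,0,0,0]]]}}

```text
clock: 31.9
eef_pos: [0.646, 0.0212, 0.1151]
tool_rot: [0.12, 0.993, -0.0, -0.001]
ft_force: [-0.4, 0.2, -0.7]
grip_width: 0.059
```

```bash
python3 - <<'E'
from workcell import *
from box import *
o=get_obs();c=wrist(get_obs,camera,"w19");plan(o,[.647,.0224,.1127],166.3)
E
```

```text
t 31.9 pos [0.646  0.0212 0.1151] head 166.27 F [-0.4  0.2 -0.7] w 0.059
turn units [-0.006 -0.006 -0.003] then shift units (target frame) [-0.015  0.028  0.048]
```

View pics/w19.png

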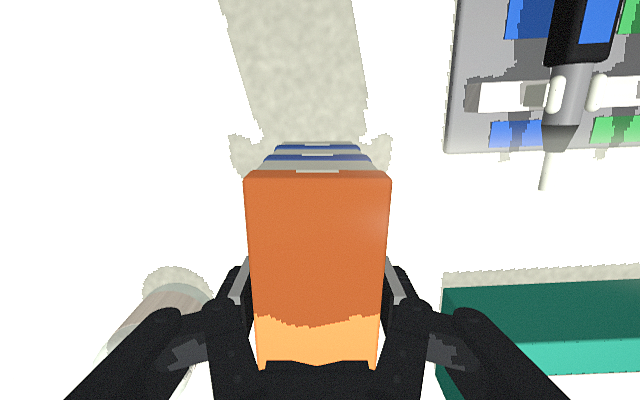

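Now centred: stack end u 264–370, box 243–391, both at 317. Lower the last 2–3 mm and release.

Call:
{"op": "send_rows", "data": {"increments": [[[-0.01,0,0.03,0,0,0],[0,0,0.03,0,0,0],[0,0,0,0,0,0],[0,0,0,0,0,0]]]}}

```text
clock: 32.45
eef_pos: [0.6466, 0.0211, 0.1129]
tool_rot: [0.119, 0.993, -0.0, -0.0]
ft_force: [-1.2, -0.2, 3.8]
grip_width: 0.059
```

Call:
{"op": "send_rows", "data": {"increments": [[[0,0,0,0,0,0],[0,0,0,0,0,0],[0,0,0,0,0,0],[0,0,0,0,0,0]]], "grip": 0}}

```text
clock: 32.95
eef_pos: [0.6463, 0.0211, 0.1119]
tool_rot: [0.119, 0.993, -0.0, -0.001]
ft_force: [-0.5, -0.5, -0.4]
grip_width: 0.0858
```

Call:
{"op": "send_rows", "data": {"increments": [[[0,0,-0.2,0,0,0],[0,0,-0.5,0,0,0],[0,0,-1,0,0,0],[0,0,-0.8,0,0,0],[-0.7,0,0,0,0,0],[0,0,0,0,0,0],[0,0,0,0,0,0]]]}}

```text
clock: 33.83
eef_pos: [0.68, 0.0129, 0.2367]
tool_rot: [0.12, 0.993, -0.0, -0.001]
ft_force: [-0.7, 0.1, -0.6]
grip_width: 0.0852
```

```bash
python3 - <<'E'
from workcell import *
from box import *
o=get_obs();c=wrist(get_obs,camera,"w20");plan(o,[.647,.0224,.2],166.3);box(c,"orange",.135);
for n in("side","scene"):
    s=camera(n);np.savez(n+"2.npz",**s);cv2.imwrite(f"pics/{n}2.png",cv2.resize(s["color"][100:340,120:460,::-1] if n=="side" else s["color"][100:340,180:480,::-1],None,fx=2.2,fy=2.2))
E
```

```text
t 33.83 pos [0.68   0.0129 0.2367] head 166.27 F [-0.7  0.1 -0.6] w 0.0852
turn units [-0.007 -0.014 -0.003] then shift units (target frame) [0.686 0.028 0.734]
orange [  278    95    79   139 10108] c 647.0 21.7 size 114 59 ang -14.0 z 0.1356
```

View pics/w20.png

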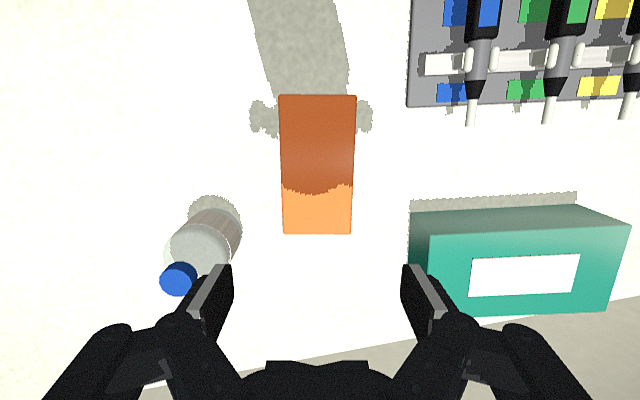

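View pics/side2.png

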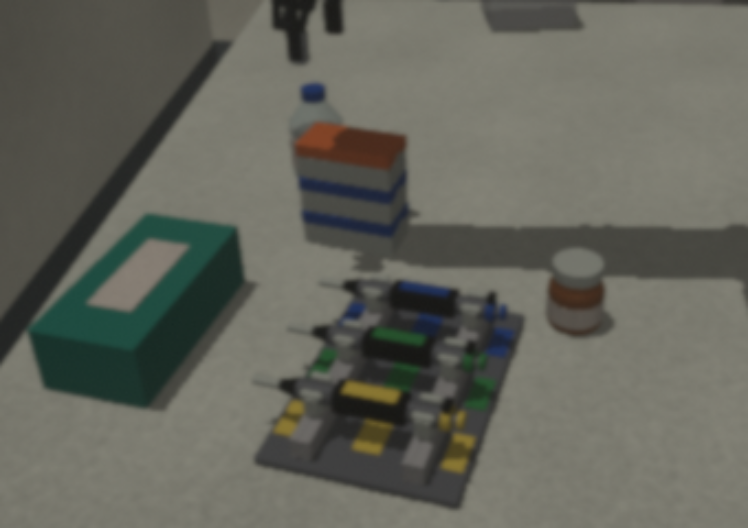

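View pics/scene2.png

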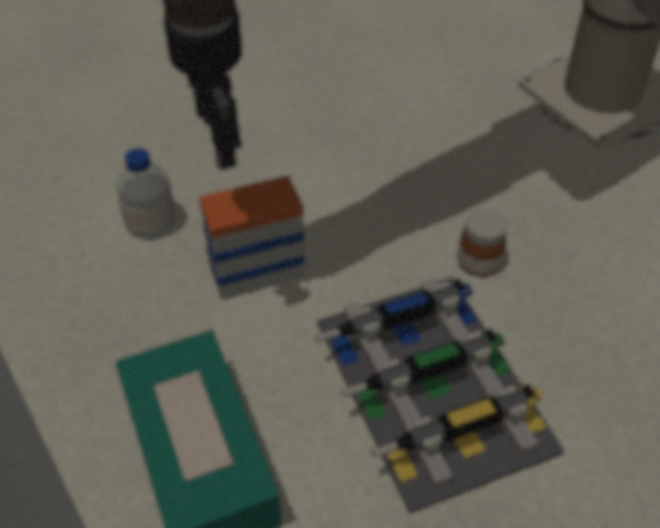

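The stack looks flush in all three views, and the lid centre (.647,.0217) is within 1 mm of the stack's. One last check that both pipette ends are level, then hand in.

```bash
python3 - <<'E'
from workcell import *
from h import *
c=dict(np.load("w13.npz"));W=cloud(c);h,s,v=cv2.split(cv2.cvtColor(c["color"],cv2.COLOR_RGB2HSV))
for k,x0 in(("blue",220),("green",304),("yellow",385)):
    for r0 in(163,200): print(k,r0,np.nanmedian(W[r0:r0+8,x0+5:x0+15,2]).round(4))
E
python3 -c "
from workcell import *
print(job_done())"
```

```text
blue 163 0.0633
blue 200 0.0628
green 163 0.0633
green 200 0.0634
yellow 163 0.0632
yellow 200 0.0632
the job is handed in; nothing more can be done
None
```

I handed the job in at about 34 s of the 70 s allowed. The hand-in gives no verdict, so what follows is from my own last checks.

**Pipettes:** Blue and green are pressed into their own clips, tips the same way as yellow. Grip tops at both ends read 62.8–63.4 mm, against 63.2 mm for the parked yellow. All three are parallel within about 0.5°. Blue and green are within about 2 mm of their clip points sideways and along.

**Box:** The orange-lidded box is on the stack, its lid centre within about 1 mm of the stack's. It is turned about 0.3°, and its top reads 135.6 mm where 135 is expected.

**Bystanders:** I saw no movement of the bottle, jar, yellow pipette or stack in the last pictures, but I did not measure them again. The highest force on the tool I read was about 34 N, while pressing blue home.

**What went wrong:**
- **First blue grasp:** It ran the last joint to its range end (3.14 rad). I put the pipette back on the bench, turned the hand half round and gripped it again.
- **Scene and side cameras:** They were off by about 1 cm in y against the wrist camera, so all placing used the wrist camera.
- **Green grasp:** I gripped green about 7 mm higher and 7 mm farther along than planned, and corrected for it before pressing.

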